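# Hang the turner on the hook deep in the low cupboard

## Task

Pick up the wooden turner and hang it by the slot in its handle end on the hook deep inside the low open-fronted cupboard, tilting it to get in under the roof. It must end hanging free and still in the hook's seat, right behind the upturned lip and not on the higher ledge further back; how far the hook stands out is not known, so feel for the lip gently, and do not knock the cupboard or disturb the jam jar, tomato, garlic or mug.

Things in the scene. Friction and masses are not known exactly. Their poses are not given: they have to be found in the camera images.
- turner: Beech turner, 218 mm long, 70 g, lying flat. Origin: underside, mid width, where to pinch across the handle; +x to the eye end, +z up. Along x: blade -70..-30 (60 wide, 6 thick), neck -40..-24 (36 wide), handle -30..54 (22 wide, 14 thick), head 40..148 (36 wide, 6 thick) with a through slot 18 wide, x 54..120, then 28 mm of wood, corners rounded. All share the flat underside.
- turner_eye (a point): Middle of the slot's far edge (turner x 120, z 3 = half thickness): the edge by which the turner hangs. Same axes as the turner. Hung in the seat it is 206 mm above the worktop; left on the ledge behind the crest it stays there, 7 mm too high.
- cupboard: Low white cupboard, fixed, 126 deep (x), 220 wide (y), 263 high, open at the front (-x, to the robot). Origin: middle of its underside; x into it, z up. Walls 10 thick, floor 8; front edges at x -63, back panel's face at x 55, roof underside at z 251. One hook in its middle plane y = 0. Rigid: press or pull with a few N; over 15 N, by the held turner or the robot itself, is damage.
- roof_edge (a point): Middle of the roof's lower front edge (cupboard x -63, y 0, z 251). Between roof and lip tip are 22 mm; the turner held upright needs 28 mm, but tilted, eye end leading and up by about 20 degrees, its head takes about 15 mm and goes through. Cupboard axes.
- hook_block (a point): Middle of the front face of the dark block that clamps the hook (cupboard x 33, y 0, z 206; block 36 wide, z 192..214). The hook is 6 mm round bar; from the block forwards: a level ledge (top z 213), a rise to a crest (top z 219), a steep drop into the level seat (top z 206), a vertical lip (tip z 229). Between crest and lip the gap is 7 to 8 mm. Cupboard axes.
- back_panel (a point): Point on the back panel's face behind the hook (cupboard x 55, y 0, z 206). How far the hook stands out is unmeasured and differs each time: the lip's back face is 51 to 83 mm in front of this point (cupboard x 4 to -28), the crest's top 11 mm behind that face. So feel for the lip: with the slot lowered over it, the edge just above crest height, draw forwards till it stops, then lower.
- jam_jar: Jar with red lid, 65 wide, 86 high, bystander on the worktop; origin under its centre.
- tomato: Tomato, about 57 wide, 62 high, bystander; origin under its centre.
- garlic: Garlic bulb, about 50 wide, 51 high, bystander; origin under its centre.
- mug: Small white cup, 62 wide (92 with handle), 51 high, bystander; origin under its centre.
Things that resemble listed ones, but are neither listed nor needed, are in the scene too. Of the things that look like the turner, the larger one is meant.

How it is judged (in metres and radians):
On the way, in this order (a step that is already met when the one before it is completed fails the run):
1. the turner is picked up from the worktop (contact force between turner and the fingers above 0.5 N and height (world z) of turner above 0.05 m), for 0.2 s.
2. held in the gripper, the turner's eye is inside the cupboard over or behind the lip (contact force between turner and the fingers above 0.5 N and x of turner_eye in the frame of cupboard between -0.032 and 0.045 m and z of turner_eye in the frame of cupboard between 0.2 and 0.25 m), for 0.1 s.
At the end, for the whole second after the job is handed in: The turner hangs from the hook by its slot, eye end up and upright within 0.25 rad, its eye edge down in the seat (eye 201 to 210 mm above the worktop, not on the ledge at 213), released and at rest (slower than 0.03 m/s and 0.4 rad/s) (z of turner_eye in the frame of cupboard between 0.201 and 0.21 m and x of turner_eye in the frame of cupboard between -0.036 and 0.016 m and y of turner_eye in the frame of cupboard between -0.014 and 0.014 m and angle between turner_eye's own x axis and vertical below 0.25 rad and linear speed of turner below 0.03 m/s and angular speed of turner below 0.4 rad/s and not (contact force between turner and the fingers above 0.5 N)); the robot touches nothing.
It fails at once if the held turner is forced against cupboard or hook with more than 15 N (contact force between turner and the fingers above 0.5 N and contact force between turner and cupboard above 15 N).
It fails at once if the robot knocks the cupboard (more than 15 N) (contact force between any of the arm, the fingers and cupboard above 15 N).
It fails at once if a bystander is moved more than 30 mm (distance of any of jam_jar, tomato, garlic, mug from where it was at the start of the episode above 0.03 m).
It also fails if it takes over 51 s, if anything falls off the work surface, if the arm or the gripper's body presses on something with over 40 N, if the wrist force passes 120 N, or if a joint passes its speed limit or range.

## Robot

A 6-joint arm with a two-finger parallel gripper is mounted at the origin on a cart in front of the work surface, level with it; the furniture and walls round the work are solid. World frame = base frame: x ahead of the robot, y to its left, z up, the work surface at z = 0. Lengths are in m, angles in degrees, forces in N, time in s.
With the tool pointing down it reaches from about 0.3 to 0.75 m from the base axis. Payload 8.5 kg.
Tool frame: the origin (TCP) lies on the centre line of the jaws, within the pads' length; the fingertips stand 19 mm ahead of it and the grasp point (between the pads) is the TCP; z points along the fingers, y is the line along which they close (so a half turn about z gives the same grasp; the last joint's range is limited). The gripper opens to 88 mm and grips with 3 to 60 N. Pads are 18 mm wide; open, the fingers measure 123 mm over their backs; the gripper's body (75 mm by 187 mm) begins 45 mm behind the grasp point.
Start: joints at [63.409, 21.807, 74.336, -0, 83.858, -12.336], TCP at [0.135, 0.533, 0.258] pointing down, gripper open.
Joint ranges: [-178.18, 178.18], [-50.72, 133.34], [12.68, 142.11], [-81.47, 261.47], [9.98, 163.14], [-165.26, 165.26]. Speed limits (degrees/s): [136.94, 136.94, 180, 180, 180, 180].

## Interface

Orientations are given as a 3x3 rotation matrix whose columns are the frame's x, y, z axes.
In Python, from rig import bot gives the robot as it stands. The module is installed in compiled form; this text tells all that it offers.
- The arm moves only by the tool step_arm, never from a script. Its argument "increments" is a list of rows, each an object of numbers: "x", "y", "z": the shift along the tool's x, y, z in m; "rx", "ry", "rz": the turn, a rotation vector about the tool's x, y, z in rad; "jaw": the gripper's target within -1 to 1 (fully open at 1, half-way at 0, shut at -1). A call has 1 to 5 rows; each row shifts and turns the commanded pose from where the row before left it, along the tool's axes as they then stand; what a row does not reach is not made up. A row lasts 1/8 s, in which the tool goes at most 62.5 mm and 10.7 degrees, less where a joint would pass 70% of its speed; a pose out of reach is approached as far as the arm can. A call is refused whole if a number of a shift passes 0.0625 or a number of a turn 0.188, either way. A call with a gripper value outside its range is refused whole. The fingers move at their own pace and stop on an object; "force" is the grip in N (left out, the last holds). Time passes only in rows, so rows that do not move let the fingers close. It gives the time, the measured TCP pose, the force, the opening and the grip force at its end, in the units of the state.
- bot.get_obs(): the state, without advancing time (a new reading comes with each control period).
- bot.camera(name): name is "scene" or "top"; returns a dict with "frame" (400x640x3 uint8, red, green, blue), "fov_y" (degrees; the focal length in pixels is half the picture's height over the tangent of half this angle, whatever the lens; pixels are square), "cx", "cy" (the principal point, pixels), "distortion" ([k1, k2, p1, p2, k3] as OpenCV has them; the pictures are not rectified), "world_from_camera" (4x4, takes a point from camera to world coordinates). Camera axes: x right, y down, z forward; pixel columns grow to the right and rows downward; lengths in m; the calibration is good to about 2 mm. A picture is of the moment at which its call begins. There is no depth.
- bot.job_done(): hands the job in; it is judged then, once.
Trained networks look in a picture, given as the dict that the camera call returned (one of the last four; its "shot" number tells which), for a name from the list of things; names that differ only in an ending like _2 or _b are one class to them, and where a whole thing is asked for, a point or a joint stands for the part that bears it (a point fixed in the world has none). Each returns a list of dicts, best first, with "conf" (0 to 1); they miss things now and then, are a little off and sometimes report something else, mostly with a low value. They report only what shows in the picture. A call takes as long as a camera call. They do not tell look-alikes from the thing itself.
- bot.search_frame(name, picture): "position" ([column, row] in pixels, amid what is visible of it).
The state is a dict: "time": time; "joints": joint angles; "qd": joint speeds; "effort": joint torques, N m; "position": TCP position; "eef_rot": TCP orientation; "force": force on the tool from outside, world axes, zero at the start; "moment": the same for the moment, N m; "opening": finger opening in m; "gripper_force": force on a finger pad.
Only numpy, scipy, OpenCV 4.12 (cv2) and the standard library are available. Lean on these libraries where they do the work, as an engineer would, in place of code of your own. Each camera call takes 0.05 s, during which the arm holds its last target. There are 200 camera calls.

## Working session

There is one attempt and no reset: what is moved stays moved. The work goes in short steps, Python scripts to look and compute and a tool call to move; the robot and the scene stay as the last step left them, time stands still between calls to the robot, and variables do not carry over. Pictures are saved under pics/ and viewed, at most 10 in all, crops included, and the job is handed in when it is done.

Besides the shell and the picture viewer there is one more tool, called after ">>>" as name([rows], argument=value, ...), one row to a line, values as JSON. step_arm: Moves the arm, as the interface text tells. Its arguments: {"type":"object","properties":{"increments":{"type":"array"},"force":{"type":"number"}},"required":["increments"]}

```bash
mkdir -p pics
cat > h.py <<'E'
import numpy as np, cv2
from rig import bot
def K(c):
    f=200/np.tan(np.radians(c['fov_y'])/2); return np.array([[f,0,c['cx']],[0,f,c['cy']],[0,0,1.]])
def ray(c,p):
    u=cv2.undistortPoints(np.array([[p]],float),K(c),np.array(c['distortion'],float))[0,0]
    T=np.array(c['world_from_camera']); return T[:3,3],T[:3,:3]@np.array([u[0],u[1],1])
def onz(c,p,z):
    o,d=ray(c,p); return o+d*(z-o[2])/d[2]
def proj(c,P):
    T=np.linalg.inv(np.array(c['world_from_camera'])); r,_=cv2.Rodrigues(T[:3,:3])
    return cv2.projectPoints(np.array(P,float).reshape(-1,1,3),r,T[:3,3],K(c),np.array(c['distortion'],float))[0][:,0]
def tri(c1,p1,c2,p2):
    o1,d1=ray(c1,p1);o2,d2=ray(c2,p2)
    A=np.stack([d1,-d2],1); s=np.linalg.lstsq(A,o2-o1,rcond=None)[0]
    a,b=o1+d1*s[0],o2+d2*s[1]; return (a+b)/2,np.linalg.norm(a-b)
E
python3 - <<'E'
from h import *
for n in ('scene','top'):
    c=bot.camera(n); cv2.imwrite(f'pics/{n}0.png',c['frame'][:,:,::-1]); T=np.array(c['world_from_camera']);print(n,T[:3,3].round(3),T[:3,2].round(2))
    for k in ('turner','turner_eye','cupboard','roof_edge','hook_block','back_panel','jam_jar','tomato','garlic','mug'):
        print(k,[(np.round(d['position']),round(d['conf'],2)) for d in bot.search_frame(k,c)][:4])
E
```

```text
scene [-0.354 -0.623  0.83 ] [ 0.71  0.47 -0.52]
turner [(array([260., 228.]), 0.78), (array([367., 289.]), 0.73), (array([376., 199.]), 0.17)]
turner_eye [(array([369., 284.]), 0.67), (array([379., 197.]), 0.64), (array([261., 228.]), 0.55)]
cupboard [(array([379., 201.]), 0.77)]
roof_edge [(array([378., 203.]), 0.61)]
hook_block [(array([375., 201.]), 0.91)]
back_panel [(array([377., 197.]), 0.73)]
jam_jar [(array([310., 198.]), 0.95), (array([376., 200.]), 0.47)]
tomato [(array([292., 252.]), 0.57), (array([378., 197.]), 0.26)]
garlic [(array([429., 287.]), 0.53)]
mug [(array([236., 187.]), 0.65)]
top [0.002 0.017 1.489] [ 0.39 -0.02 -0.92]
turner [(array([274., 243.]), 0.87), (array([391., 258.]), 0.67)]
turner_eye [(array([275., 251.]), 0.69), (array([395., 255.]), 0.51), (array([368., 177.]), 0.35)]
cupboard [(array([367., 175.]), 0.81)]
roof_edge [(array([366., 176.]), 0.92)]
hook_block [(array([363., 177.]), 0.63)]
back_panel [(array([365., 174.]), 0.64), (array([277., 248.]), 0.58)]
jam_jar [(array([290., 194.]), 0.76)]
tomato [(array([319., 262.]), 0.71)]
garlic [(array([437., 233.]), 0.62)]
mug [(array([200., 214.]), 0.81)]
```

View pics/scene0.png

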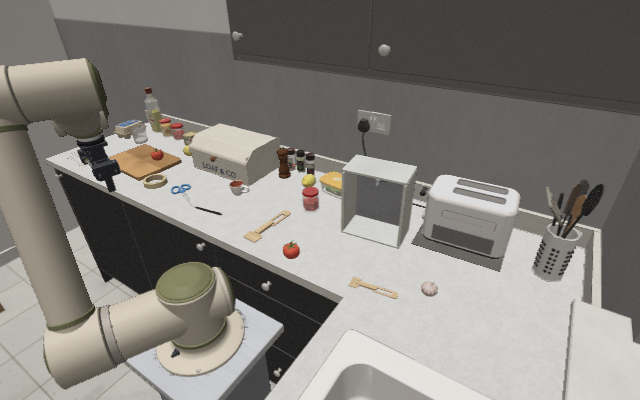

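View pics/top0.png

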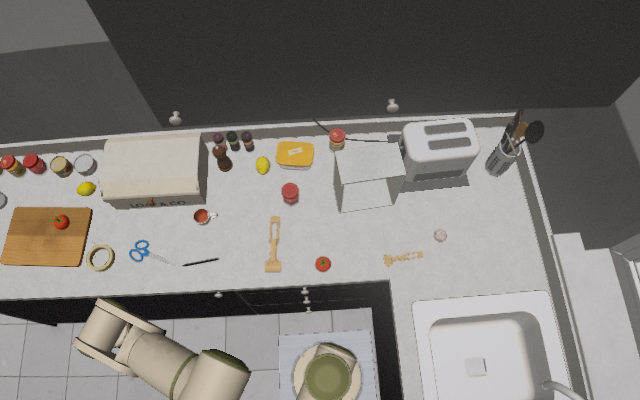

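Candidates for the turner: A at top (274,243) / scene (267,226), and B at top (403,257) / scene (373,288). A looks longer (about 55 px against 40), so I'll confirm it in an enlarged crop, together with the cupboard.

Run:
```python
from h import *
t=cv2.imread('pics/top0.png'); s=cv2.imread('pics/scene0.png')
r=lambda im,x0,y0,w,h,k: cv2.resize(im[y0:y0+h,x0:x0+w],None,fx=k,fy=k,interpolation=cv2.INTER_CUBIC)
a=r(t,255,210,50,70,5);b=r(t,375,235,60,50,5)
c=r(s,335,150,85,100,5)[:500,:]
d=r(t,325,135,85,80,4)
W=np.zeros((600,800,3),np.uint8)
W[:350,:250]=a; W[350:600,:300]=b; W[:500,310:735]=c
cv2.imwrite('pics/crop1.png',W)
cv2.imwrite('pics/crop2.png',np.hstack([r(t,325,135,85,80,6)]))
```

```text
(no output)
```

View pics/crop1.png

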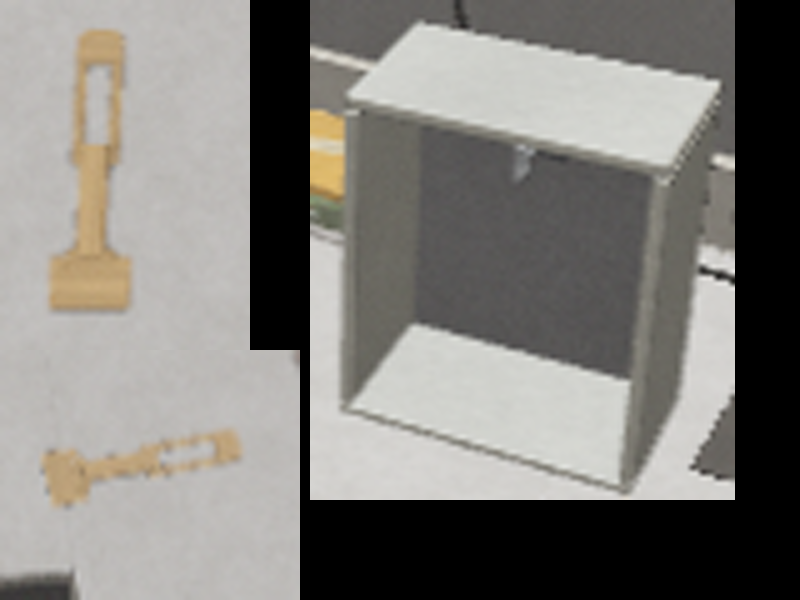

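View pics/crop2.png

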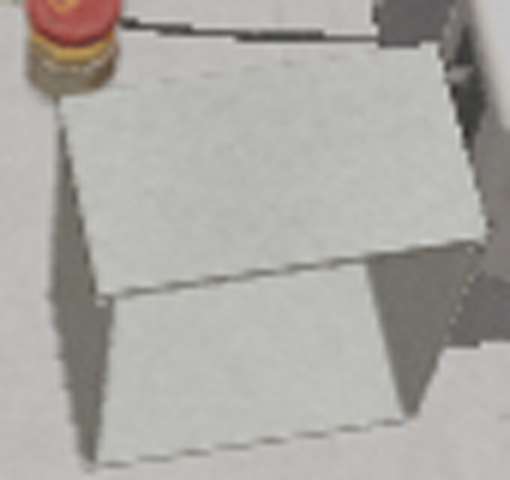

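```bash
cat > fit.py <<'E'
from h import *
from scipy.optimize import least_squares, minimize
cs,ct=bot.camera('scene'),bot.camera('top')
def pose(p): 
    c,s=np.cos(p[2]),np.sin(p[2]); return np.array([[c,-s,0],[s,c,0],[0,0,1]]),np.array([p[0],p[1],0])
fl,fr,bl,br=[(-.063,.11),(-.063,-.11),(.063,.11),(.063,-.11)]
P=np.array([(*fl,.263),(*bl,.263),(*br,.263),(*fr,.263),(*fl,0),(*fr,0)])
S=np.array([(342.6,169.6),(357.8,154.4),(417,166.8),(406.6,183.6),(341.4,231.6),(398.6,248.8)])-.4
T=np.array([(342.5,184.5),(335,151.7),(397.8,142.3),(406,174.3),(340,212.8),(393.3,204.7)])-.4
def res(p):
    R,t=pose(p); W=P@R.T+t
    return np.r_[(proj(cs,W)-S).ravel(),(proj(ct,W)-T).ravel()]
r=least_squares(res,[.6,-.1,0.]);print('cup',r.x.round(4),np.degrees(r.x[2]).round(2));print(r.fun.reshape(-1,2).round(1).tolist())
# turner
parts=[(-.07,-.03,.03,.006),(-.04,-.024,.018,.006),(-.03,.054,.011,.014),(.04,.148,.018,.006)]
def box(c,k,R,t,a,b,w,z,im,v):
    Q=np.array([(x,y,h) for h in (0,z) for x in(a,b) for y in(-w,w)])@R.T+t
    cv2.fillConvexPoly(im,cv2.convexHull(np.round((proj(c,Q)-k[:2]+.5)*8).astype(np.int32)),v)
def ren(c,k,p):
    R,t=pose(p); im=np.zeros((k[3]*8,k[2]*8),np.uint8)
    for a in parts: box(c,k,R,t,*a,im,255)
    Q=np.array([(x,y,.006) for x,y in((.054,-.009),(.12,-.009),(.12,.009),(.054,.009))])@R.T+t
    cv2.fillConvexPoly(im,np.round((proj(c,Q)-k[:2]+.5)*8).astype(np.int32),0)
    return cv2.resize(im,(k[2],k[3]),interpolation=cv2.INTER_AREA)/255.
ks=[(cs,(238,203,60,45)),(ct,(255,208,40,72))]
ms=[]
for c,k in ks:
    f=c['frame'][k[1]:k[1]+k[3],k[0]:k[0]+k[2]].astype(float); s=f[:,:,0]-f[:,:,2]
    lo,hi=np.median(s),np.percentile(s,97); ms.append(np.clip((s-lo)/(hi-lo),0,1))
def cost(p,i=(0,1)): return sum(((ren(*ks[j],p)-ms[j])**2).sum() for j in i)
g=onz(ct,(273.5,252),0); 
h=onz(ct,(275.2,216.4),0)-onz(ct,(273,271.6),0); p0=[g[0],g[1],np.arctan2(h[1],h[0])]
for i in ((0,1),(0,),(1,)):
    m=minimize(cost,p0,args=(i,),method='Nelder-Mead',options=dict(initial_simplex=[p0,[p0[0]+.01,*p0[1:]],[p0[0],p0[1]+.01,p0[2]],[p0[0],p0[1],p0[2]+.1]],xatol=1e-4,fatol=1e-3))
    print('turner',m.x.round(4),np.degrees(m.x[2]).round(1),m.fun,[x.sum().round() for x in ms])
for n in ('jam_jar','tomato','garlic','mug'):
    a,b=[bot.search_frame(n,c)[0]['position'] for c in (cs,ct)]; q,e=tri(cs,a,ct,b); print(n,q.round(3),e.round(3))
o=bot.get_obs(); print(o['time'],o['eef_rot'],o['position'])
E
python3 fit.py
```

```text
cup [ 0.6615 -0.189   0.0967] 5.54
[[-1.5, -0.7], [-2.0, -0.4], [0.3, -0.6], [-0.0, -0.4], [-1.2, 0.9], [-0.1, 0.9], [-0.2, -1.0], [0.6, -1.3], [0.9, -0.7], [1.6, -0.4], [-0.7, 0.4], [1.7, 0.0]]
turner [ 0.4453  0.1696 -0.0647] -3.7 123.7242560047755 [np.float64(381.0), np.float64(446.0)]
turner [ 0.4481  0.1677 -0.0723] -4.1 89.6423885550092 [np.float64(381.0), np.float64(446.0)]
turner [ 0.4446  0.1703 -0.0687] -3.9 20.782061707035755 [np.float64(381.0), np.float64(446.0)]Traceback (most recent call last):
  File "fit.py", line 37, in <module>
    a,b=[bot.search_frame(n,c)[0]['position'] for c in (cs,ct)]; q,e=tri(cs,a,ct,b); print(n,q.round(3),e.round(3))
         ~~~~~~~~~~~~~~~~~~~~~^^^
IndexError: list index out of range
```

The crop confirms it: A, lower edge at top (273,272) and head end at (275,216), is the larger turner. The hook shows at scene (377,182) under the roof. Now the state, to plan the first moves.

Run:
```python
from h import *
o=bot.get_obs(); print(o['time'],o['joints'],o['position'],np.round(o['eef_rot'],3).tolist(),o['opening'])
```

```text
1.3 [ 6.34102982e+01  2.18052078e+01  7.43341367e+01 -3.66161498e-04
  8.38561801e+01 -1.23363056e+01] [0.13542226 0.5330623  0.25777138] [[-0.969, 0.246, 0.0], [0.246, 0.969, 0.0], [-0.0, 0.0, -1.0]] 0.08824335815723156
```

>>> step_arm([
  {"x": -0.0391,"y": -0.0276,"jaw": 1},
  {"x": -0.0391,"y": -0.0276},
  {"x": -0.0391,"y": -0.0276},
  {"x": -0.0391,"y": -0.0276},
  {"x": -0.0391,"y": -0.0276},
])

```text
invalid input
```

>>> step_arm([
  {"x": -0.0391,"y": -0.0276},
  {"x": -0.0391,"y": -0.0276},
  {"x": -0.0391,"y": -0.0276},
  {"x": -0.0391,"y": -0.0276},
  {"x": -0.0391,"y": -0.0276},
])

```text
invalid input
```

>>> step_arm([
  {"z": 0.055,"rz": -0.178},
  {"z": 0.055},
  {},
])

```text
invalid input
```

>>> step_arm([
  {"x": -0.0391,"y": -0.0276,"z": 0,"rx": 0,"ry": 0,"rz": 0,"jaw": 1},
  {"x": -0.0391,"y": -0.0276,"z": 0,"rx": 0,"ry": 0,"rz": 0,"jaw": 1},
  {"x": -0.0391,"y": -0.0276,"z": 0,"rx": 0,"ry": 0,"rz": 0,"jaw": 1},
  {"x": -0.0391,"y": -0.0276,"z": 0,"rx": 0,"ry": 0,"rz": 0,"jaw": 1},
  {"x": -0.0391,"y": -0.0276,"z": 0,"rx": 0,"ry": 0,"rz": 0,"jaw": 1},
])

```text
time: 1.92
position: [0.2918, 0.3499, 0.2579]
eef_rot: [[-0.969, 0.246, 0.0], [0.246, 0.969, 0.0], [-0.0, 0.0, -1.0]]
force: [0.7, 0.0, -0.6]
opening: 0.0879
gripper_force: 0.0
```

>>> step_arm([
  {"x": -0.0391,"y": -0.0276,"z": 0,"rx": 0,"ry": 0,"rz": 0,"jaw": 1},
  {"x": -0.0391,"y": -0.0276,"z": 0,"rx": 0,"ry": 0,"rz": 0,"jaw": 1},
  {"x": -0.0391,"y": -0.0276,"z": 0,"rx": 0,"ry": 0,"rz": 0,"jaw": 1},
  {"x": -0.0391,"y": -0.0276,"z": 0,"rx": 0,"ry": 0,"rz": 0,"jaw": 1},
  {"x": -0.0391,"y": -0.0276,"z": 0,"rx": 0,"ry": 0,"rz": 0,"jaw": 1},
])

```text
time: 2.55
position: [0.4473, 0.1679, 0.2579]
eef_rot: [[-0.969, 0.246, 0.0], [0.246, 0.969, 0.0], [-0.0, 0.0, -1.0]]
force: [-0.0, 0.3, 0.0]
opening: 0.0886
gripper_force: 0.0
```

>>> step_arm([
  {"x": 0,"y": 0,"z": 0.055,"rx": 0,"ry": 0,"rz": -0.178,"jaw": 1},
  {"x": 0,"y": 0,"z": 0.055,"rx": 0,"ry": 0,"rz": 0,"jaw": 1},
  {"x": 0,"y": 0,"z": 0,"rx": 0,"ry": 0,"rz": 0,"jaw": 1},
])

```text
time: 2.92
position: [0.445, 0.169, 0.1456]
eef_rot: [[-0.997, 0.071, -0.007], [0.071, 0.997, -0.001], [0.007, -0.001, -1.0]]
force: [1.1, 0.9, 1.1]
opening: 0.0883
gripper_force: 0.0
```

Run:
```python
from h import *
o=bot.get_obs(); print(o['time'],np.round(o['joints'],3).tolist(),np.round(o['position'],4),np.round(o['eef_rot'],3).tolist(),o['opening'])
for n in ('scene','top'):
    c=bot.camera(n); R=np.array(o['eef_rot']);p=np.array(o['position'])
    f=cv2.resize(c['frame'][180:280,220:320] if n=='top' else c['frame'][150:250,220:320],None,fx=4,fy=4,interpolation=cv2.INTER_CUBIC)
    cv2.imwrite(f'pics/g_{n}.png',f[:,:,::-1])
cv2.imwrite('pics/g.png',np.hstack([cv2.imread('pics/g_scene.png'),cv2.imread('pics/g_top.png')]))
```

```text
2.925 [6.5, 21.689, 95.633, -0.001, 63.081, -79.413] [0.445  0.169  0.1456] [[-0.997, 0.071, -0.007], [0.071, 0.997, -0.001], [0.007, -0.001, -1.0]] 0.0882546756186903
```

View pics/g.png

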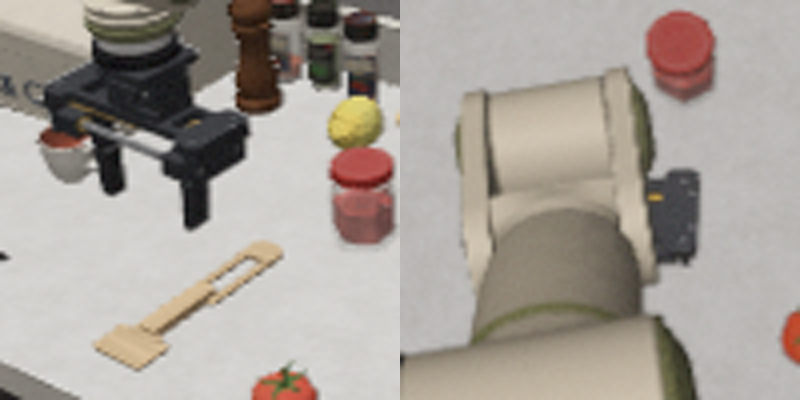

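The gripper stands above A (left panel: turner from (110,350) to (275,245), jaws straddling its handle axis). The jaws are clear of jar and mug. Next I check both grasp orientations for the wrist ranges.

Run:
```python
from h import *
from scipy.spatial.transform import Rotation as Ro
o=bot.get_obs();q=o['joints']
M=lambda q1,s,q4,q5,q6:(Ro.from_euler('ZYZYZ',[q1,s,q4,q5,q6+90],degrees=True)).as_matrix()
print(np.abs(M(q[0],q[1]+q[2],*q[3:])-o['eef_rot']).max())
c=np.array([.6615,-.189]);ys=np.radians(5.5);ax=np.array([np.cos(ys),np.sin(ys),0])
for Lt in (.2,.28):
  for el in (20,50,80):
    e=np.radians(el); tx=ax*np.cos(e)+[0,0,np.sin(e)]; tz=-ax*np.sin(e)+[0,0,np.cos(e)]
    eye=np.array([*(c+ax[:2]*-.01),.21]); tcp=eye-.12*tx; w=tcp+Lt*tz  # tool z=-tz
    r=np.hypot(w[0],w[1]); q1=np.degrees(np.arctan2(w[1],w[0])-np.arcsin(.1175/r))
    for s in (110,130,150):
      for A in (-1,1):
        R=np.stack([A*tx,np.cross(-tz,A*tx),-tz],1)
        X=Ro.from_euler('ZY',[q1,s],degrees=True).as_matrix().T@R
        a=Ro.from_matrix(X).as_euler('ZYZ',degrees=True); 
        b=[a[0],a[1],(a[2]-90+180)%360-180]; print(Lt,el,s,'A' if A<0 else 'B',w.round(2),round(q1),np.round(b))
```

```text
Traceback (most recent call last):
  File "scipy/spatial/transform/_rotation.pyx", line 1413, in scipy.spatial.transform._rotation.Rotation.from_euler
ValueError: Expected axis specification to be a non-empty string of upto 3 characters, got ZYZYZ
```

Run:
```python
from h import *
from scipy.spatial.transform import Rotation as Ro
o=bot.get_obs();q=o['joints']
E=lambda s,a:Ro.from_euler(s,a,degrees=True).as_matrix()
print(np.abs(E('ZY',[q[0],q[1]+q[2]])@E('ZYZ',[q[3],q[4],q[5]+90])-o['eef_rot']).max())
c=np.array([.6615,-.189]);ys=np.radians(5.5);ax=np.array([np.cos(ys),np.sin(ys),0])
for Lt in (.2,.28):
  for el in (20,50,80):
    e=np.radians(el); tx=ax*np.cos(e)+[0,0,np.sin(e)]; tz=-ax*np.sin(e)+[0,0,np.cos(e)]
    eye=np.array([*(c+ax[:2]*-.01),.21]); tcp=eye-.12*tx; w=tcp+Lt*tz  # tool z=-tz
    r=np.hypot(w[0],w[1]); q1=np.degrees(np.arctan2(w[1],w[0])-np.arcsin(.1175/r))
    for s in (110,150):
      for A in (-1,1):
        R=np.stack([A*tx,np.cross(-tz,A*tx),-tz],1)
        a=Ro.from_matrix(E('ZY',[q1,s]).T@R).as_euler('ZYZ',degrees=True)
        print(Lt,el,s,'A' if A<0 else 'B',w.round(2),round(q1),np.round([a[0],a[1],(a[2]+90)%360-180]))
```

```text
3.710139834245396e-16
0.2 20 110 A [ 0.47 -0.21  0.36] -37 [  16.   56. -140.]
0.2 20 110 B [ 0.47 -0.21  0.36] -37 [16. 56. 40.]
0.2 20 150 A [ 0.47 -0.21  0.36] -37 [  43.   20. -171.]
0.2 20 150 B [ 0.47 -0.21  0.36] -37 [43. 20.  9.]
0.2 50 110 A [ 0.42 -0.21  0.25] -41 [  53.   44. -167.]
0.2 50 110 B [ 0.42 -0.21  0.25] -41 [53. 44. 13.]
0.2 50 150 A [ 0.42 -0.21  0.25] -41 [104.  35. 129.]
0.2 50 150 B [ 0.42 -0.21  0.25] -41 [104.  35. -51.]
0.2 80 110 A [ 0.43 -0.21  0.13] -40 [ 96.  45. 162.]
0.2 80 110 B [ 0.43 -0.21  0.13] -40 [ 96.  45. -18.]
0.2 80 150 A [ 0.43 -0.21  0.13] -40 [126.  60. 114.]
0.2 80 150 B [ 0.43 -0.21  0.13] -40 [126.  60. -66.]
0.28 20 110 A [ 0.44 -0.21  0.43] -39 [  17.   57. -142.]
0.28 20 110 B [ 0.44 -0.21  0.43] -39 [17. 57. 38.]
0.28 20 150 A [ 0.44 -0.21  0.43] -39 [  43.   21. -174.]
0.28 20 150 B [ 0.44 -0.21  0.43] -39 [43. 21.  6.]
0.28 50 110 A [ 0.36 -0.22  0.3 ] -47 [  54.   49. -172.]
0.28 50 110 B [ 0.36 -0.22  0.3 ] -47 [54. 49.  8.]
0.28 50 150 A [ 0.36 -0.22  0.3 ] -47 [ 97.  38. 130.]
0.28 50 150 B [ 0.36 -0.22  0.3 ] -47 [ 97.  38. -50.]
0.28 80 110 A [ 0.36 -0.22  0.14] -48 [ 93.  52. 162.]
0.28 80 110 B [ 0.36 -0.22  0.14] -48 [ 93.  52. -18.]
0.28 80 150 A [ 0.36 -0.22  0.14] -48 [118.  64. 117.]
0.28 80 150 B [ 0.36 -0.22  0.14] -48 [118.  64. -63.]
```

Option B, tool x along turner x, suits the wrist (J6 stays within about 101 to −66), so I turn half round about the tool z.

>>> step_arm([
  {"x": 0,"y": 0,"z": 0,"rx": 0,"ry": 0,"rz": 0.1847,"jaw": 1},
  {"x": 0,"y": 0,"z": 0,"rx": 0,"ry": 0,"rz": 0.1847,"jaw": 1},
  {"x": 0,"y": 0,"z": 0,"rx": 0,"ry": 0,"rz": 0.1847,"jaw": 1},
  {"x": 0,"y": 0,"z": 0,"rx": 0,"ry": 0,"rz": 0.1847,"jaw": 1},
  {"x": 0,"y": 0,"z": 0,"rx": 0,"ry": 0,"rz": 0.1847,"jaw": 1},
])

```text
time: 3.65
position: [0.4475, 0.1696, 0.1505]
eef_rot: [[-0.54, 0.841, 0.005], [0.842, 0.54, 0.001], [-0.002, 0.004, -1.0]]
force: [0.4, -0.2, -0.1]
opening: 0.088
gripper_force: 0.0
```

>>> step_arm([
  {"x": 0,"y": 0,"z": 0,"rx": 0,"ry": 0,"rz": 0.1847,"jaw": 1},
  {"x": 0,"y": 0,"z": 0,"rx": 0,"ry": 0,"rz": 0.1847,"jaw": 1},
  {"x": 0,"y": 0,"z": 0,"rx": 0,"ry": 0,"rz": 0.1847,"jaw": 1},
  {"x": 0,"y": 0,"z": 0,"rx": 0,"ry": 0,"rz": 0.1847,"jaw": 1},
  {"x": 0,"y": 0,"z": 0,"rx": 0,"ry": 0,"rz": 0.1847,"jaw": 1},
])

```text
time: 4.28
position: [0.4475, 0.1696, 0.1505]
eef_rot: [[0.345, 0.938, 0.005], [0.938, -0.345, 0.001], [0.002, 0.004, -1.0]]
force: [0.6, 0.2, 0.6]
opening: 0.0882
gripper_force: 0.0
```

>>> step_arm([
  {"x": 0,"y": 0,"z": 0,"rx": 0,"ry": 0,"rz": 0.1847,"jaw": 1},
  {"x": 0,"y": 0,"z": 0,"rx": 0,"ry": 0,"rz": 0.1847,"jaw": 1},
  {"x": 0,"y": 0,"z": 0,"rx": 0,"ry": 0,"rz": 0.1847,"jaw": 1},
  {"x": 0,"y": 0,"z": 0,"rx": 0,"ry": 0,"rz": 0.1847,"jaw": 1},
  {"x": 0,"y": 0,"z": 0,"rx": 0,"ry": 0,"rz": 0.1847,"jaw": 1},
])

```text
time: 4.9
position: [0.4476, 0.1696, 0.1505]
eef_rot: [[0.957, 0.29, 0.005], [0.29, -0.957, 0.001], [0.005, 0.001, -1.0]]
force: [0.4, 0.3, 0.1]
opening: 0.0882
gripper_force: 0.0
```

>>> step_arm([
  {"x": 0,"y": 0,"z": 0,"rx": 0,"ry": 0,"rz": 0.1847,"jaw": 1},
  {"x": 0,"y": 0,"z": 0,"rx": 0,"ry": 0,"rz": 0.1847,"jaw": 1},
  {"x": 0,"y": 0,"z": 0.03,"rx": 0,"ry": 0,"rz": 0,"jaw": 1},
  {"x": 0,"y": 0,"z": 0.03,"rx": 0,"ry": 0,"rz": 0,"jaw": 1},
  {"x": 0,"y": 0,"z": 0,"rx": 0,"ry": 0,"rz": 0,"jaw": 1},
])

```text
time: 5.52
position: [0.4468, 0.1695, 0.0886]
eef_rot: [[0.998, -0.069, 0.0], [-0.069, -0.998, 0.0], [0.0, -0.0, -1.0]]
force: [0.0, -0.1, 0.9]
opening: 0.0883
gripper_force: 0.0
```

Run:
```python
from h import *
o=bot.get_obs(); print(o['time'],np.round(o['joints'],3).tolist(),np.round(o['position'],4),np.round(o['eef_rot'],3).tolist(),o['opening'])
```

```text
5.525 [6.535, 26.662, 99.56, -0.001, 53.759, 100.484] [0.4468 0.1695 0.0886] [[0.998, -0.069, 0.0], [-0.069, -0.998, 0.0], [0.0, -0.0, -1.0]] 0.08828716836470499
```

>>> step_arm([
  {"x": -0.001,"y": 0,"z": 0.033,"rx": 0,"ry": 0,"rz": 0,"jaw": 1},
  {"x": 0,"y": 0,"z": 0.02,"rx": 0,"ry": 0,"rz": 0,"jaw": 1},
  {"x": 0,"y": 0,"z": 0.013,"rx": 0,"ry": 0,"rz": 0,"jaw": 1},
  {"x": 0,"y": 0,"z": 0,"rx": 0,"ry": 0,"rz": 0,"jaw": 1},
])

```text
time: 6.02
position: [0.446, 0.1695, 0.0225]
eef_rot: [[0.998, -0.069, 0.001], [-0.069, -0.998, 0.0], [0.001, -0.0, -1.0]]
force: [0.0, -0.0, 0.9]
opening: 0.0881
gripper_force: 0.0
```

>>> step_arm([
  {"x": 0,"y": 0,"z": 0,"rx": 0,"ry": 0,"rz": 0,"jaw": -0.7},
  {"x": 0,"y": 0,"z": 0,"rx": 0,"ry": 0,"rz": 0,"jaw": -0.7},
  {"x": 0,"y": 0,"z": 0,"rx": 0,"ry": 0,"rz": 0,"jaw": -0.7},
  {"x": 0,"y": 0,"z": 0,"rx": 0,"ry": 0,"rz": 0,"jaw": -0.7},
  {"x": 0,"y": 0,"z": 0,"rx": 0,"ry": 0,"rz": 0,"jaw": -1},
], force=30)

```text
time: 6.65
position: [0.4454, 0.1694, 0.0218]
eef_rot: [[0.998, -0.069, -0.0], [-0.069, -0.998, -0.0], [-0.0, 0.0, -1.0]]
force: [-0.2, -0.4, -0.5]
opening: 0.0404
gripper_force: 0.0
```

>>> step_arm([
  {"x": 0,"y": 0,"z": 0,"rx": 0,"ry": 0,"rz": 0,"jaw": -1},
  {"x": 0,"y": 0,"z": 0,"rx": 0,"ry": 0,"rz": 0,"jaw": -1},
  {"x": 0,"y": 0,"z": 0,"rx": 0,"ry": 0,"rz": 0,"jaw": -1},
  {"x": 0,"y": 0,"z": 0,"rx": 0,"ry": 0,"rz": 0,"jaw": -1},
], force=30)

```text
time: 7.15
position: [0.4454, 0.1693, 0.0217]
eef_rot: [[0.998, -0.069, -0.0], [-0.069, -0.998, -0.0], [-0.0, 0.0, -1.0]]
force: [0.1, -1.2, -0.3]
opening: 0.0218
gripper_force: 30.0
```

>>> step_arm([
  {"x": 0,"y": 0,"z": -0.02,"rx": 0,"ry": 0,"rz": 0,"jaw": -1},
  {"x": 0,"y": 0,"z": -0.05,"rx": 0,"ry": 0,"rz": 0,"jaw": -1},
  {"x": 0,"y": 0,"z": -0.05,"rx": 0,"ry": 0,"rz": 0,"jaw": -1},
  {"x": 0,"y": 0,"z": -0.05,"rx": 0,"ry": 0,"rz": 0,"jaw": -1},
  {"x": 0,"y": 0,"z": -0.02,"rx": 0,"ry": 0,"rz": 0,"jaw": -1},
])

```text
time: 7.78
position: [0.4458, 0.1695, 0.2145]
eef_rot: [[0.998, -0.069, 0.004], [-0.069, -0.998, 0.001], [0.004, -0.001, -1.0]]
force: [-0.6, -0.2, -2.2]
opening: 0.0216
gripper_force: 30.0
```

>>> step_arm([
  {"x": -0.0044,"y": 0.0486,"z": 0,"rx": 0,"ry": 0,"rz": 0,"jaw": -1},
  {"x": -0.0044,"y": 0.0486,"z": 0,"rx": 0,"ry": 0,"rz": 0,"jaw": -1},
  {"x": -0.0044,"y": 0.0486,"z": 0,"rx": 0,"ry": 0,"rz": 0,"jaw": -1},
  {"x": -0.0044,"y": 0.0486,"z": 0,"rx": 0,"ry": 0,"rz": 0,"jaw": -1},
])

```text
time: 8.28
position: [0.4138, -0.0247, 0.2117]
eef_rot: [[0.998, -0.069, -0.0], [-0.069, -0.998, 0.0], [-0.0, -0.0, -1.0]]
force: [-0.1, -0.3, -1.7]
opening: 0.0218
gripper_force: 30.0
```

>>> step_arm([
  {"x": -0.0044,"y": 0.0486,"z": 0,"rx": 0,"ry": 0,"rz": 0,"jaw": -1},
  {"x": -0.0044,"y": 0.0486,"z": 0,"rx": 0,"ry": 0,"rz": 0,"jaw": -1},
  {"x": -0.0044,"y": 0.0486,"z": 0,"rx": 0,"ry": 0,"rz": 0,"jaw": -1},
  {"x": -0.0044,"y": 0.0486,"z": 0,"rx": 0,"ry": 0,"rz": 0,"jaw": -1},
])

```text
time: 8.78
position: [0.3828, -0.2175, 0.2117]
eef_rot: [[0.998, -0.069, -0.0], [-0.069, -0.998, 0.0], [-0.0, -0.0, -1.0]]
force: [1.4, -0.1, -0.3]
opening: 0.0213
gripper_force: 30.0
```

>>> step_arm([
  {"x": 0,"y": 0,"z": 0,"rx": 0,"ry": 0,"rz": -0.166,"jaw": -1},
  {"x": 0,"y": 0,"z": 0,"rx": 0,"ry": 0.175,"rz": 0,"jaw": -1},
  {"x": 0,"y": 0,"z": 0,"rx": 0,"ry": 0.175,"rz": 0,"jaw": -1},
  {"x": 0,"y": 0,"z": 0,"rx": 0,"ry": 0,"rz": 0,"jaw": -1},
])

```text
time: 9.28
position: [0.3821, -0.2161, 0.2114]
eef_rot: [[0.936, 0.094, 0.34], [0.088, -0.996, 0.033], [0.341, -0.001, -0.94]]
force: [0.8, 0.3, -0.7]
opening: 0.0218
gripper_force: 30.0
```

Run:
```python
from h import *
o=bot.get_obs(); R=np.array(o['eef_rot']);p=np.array(o['position'])
print(o['time'],np.round(o['joints'],3).tolist(),p.round(4),R.round(3).tolist(),o['opening'],np.round(o['force'],1))
a=[]
eye=p+R@[.12,0,.0187]; print('eye',eye)
for n in ('scene','top'):
    c=bot.camera(n); f=c['frame'].copy(); 
    x,y=proj(c,[eye])[0]; print(n,x,y,[(np.round(d['position'],1),round(d['conf'],2)) for d in bot.search_frame('turner_eye',c)][:3])
    for k in ('hook_block','roof_edge'): print(k,[(np.round(d['position'],1),round(d['conf'],2)) for d in bot.search_frame(k,c)][:2])
    x0,y0=(290,140) if n=='scene' else (310,130)
    f=cv2.resize(f[y0:y0+120,x0:x0+100],None,fx=4,fy=4,interpolation=cv2.INTER_CUBIC)
    # model overlay of slot outline
    for P in [(.054,.009),(.054,-.009),(.12,.009),(.12,-.009),(.148,0)]:
        u=proj(c,[p+R@[P[0],P[1],.0217-.006]])[0]; cv2.circle(f,tuple(int(v) for v in ((u-[x0,y0]+.5)*4)),2,(255,0,0),-1)
    Rc=np.array([[.9953,-.0965],[.0965,.9953]])
    for P in [(-.063,.11,.263),(-.063,-.11,.263),(-.063,0,.251),(.033,0,.206),(-.063,.11,0),(-.063,-.11,0)]:
        w=np.r_[Rc@P[:2]+[.6615,-.189],P[2]]; u=proj(c,[w])[0]; cv2.circle(f,tuple(int(v) for v in ((u-[x0,y0]+.5)*4)),2,(0,255,0),-1)
    a.append(f[:,:,::-1])
cv2.imwrite('pics/h1.png',np.hstack(a))
```

```text
9.275 [-54.55, 8.209, 105.04, 20.395, 58.191, 20.544] [ 0.3821 -0.2161  0.2114] [[0.936, 0.094, 0.34], [0.088, -0.996, 0.033], [0.341, -0.001, -0.94]] 0.021849694095986697 [ 0.8  0.3 -0.7]
eye [ 0.50072063 -0.20489388  0.2347966 ]
scene 360.2822304486473 197.75906874958432 [(array([341. , 238.6]), 0.94), (array([362.7, 283.7]), 0.71)]
hook_block [(array([387.1, 193.1]), 0.7)]
roof_edge [(array([384.7, 195.5]), 0.94)]
top 380.24291697476474 208.87969118377623 [(array([380.1, 206.5]), 0.82)]
hook_block [(array([366.8, 178.7]), 0.61)]
roof_edge [(array([367.1, 174.2]), 0.68)]
```

View pics/h1.png

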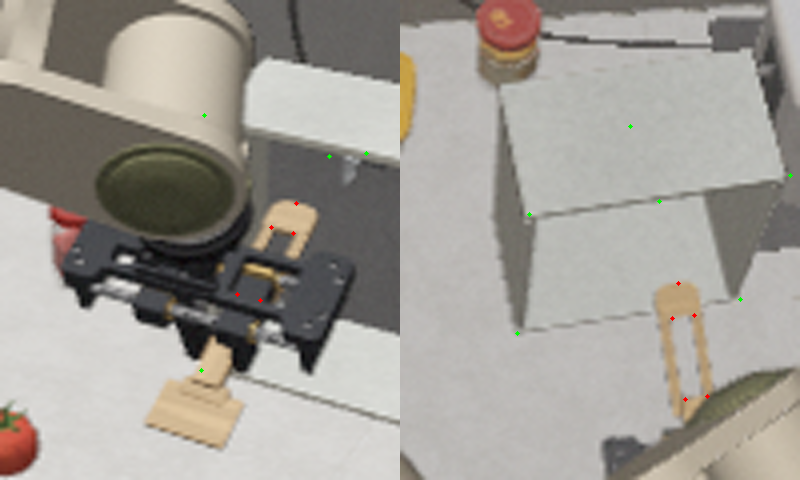

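Overlay dots sit on the slot edges, so the eye in the grip is where I expect: (360,198) in scene, (380,209) in top. I fit the arm's link lengths from the logged poses to check that the upright pose is reachable.

```bash
cat > ik.py <<'E'
from h import *
from scipy.spatial.transform import Rotation as Ro
from scipy.optimize import least_squares
E=lambda s,a:Ro.from_euler(s,a,degrees=True).as_matrix()
Rq=lambda q:E('ZY',[q[0],q[1]+q[2]])@E('ZYZ',[q[3],q[4],q[5]+90])
D=[([63.4103,21.8052,74.3341,0,83.8562,-12.3363],[.13542,.53306,.25777]),([6.5,21.689,95.633,-.001,63.081,-79.413],[.445,.169,.1456]),
([6.535,26.662,99.56,-.001,53.759,100.484],[.4468,.1695,.0886]),([-54.55,8.209,105.04,20.395,58.191,20.544],[.3821,-.2161,.2114])]
def rows(q):
    s,c=np.sin(np.radians(q[1])),np.cos(np.radians(q[1])); Z=E('Z',[q[0]]);Y=E('ZY',[q[0],q[1]+q[2]])
    return np.c_[Z[:,1],Z[:,2],Z@[s,0,c],Y[:,0],Y[:,2],Rq(q)[:,2]]
A=np.vstack([rows(q) for q,_ in D]);k,_,rk,_=np.linalg.lstsq(A,np.concatenate([p for _,p in D]),rcond=None)
print(k.round(4),rk,np.abs(A@k-np.concatenate([p for _,p in D])).max())
fk=lambda q:(rows(q)@k,Rq(q))
C=np.array([.6615,-.189,0]);ys=np.radians(5.54);ax=np.array([np.cos(ys),np.sin(ys),0])
def tcp(el,ex,ez):
    e=np.radians(el);tx=ax*np.cos(e)+[0,0,np.sin(e)];tz=-ax*np.sin(e)+[0,0,np.cos(e)]
    return C+ax*ex+[0,0,ez]-.12*tx+.0187*tz, np.stack([tx,np.cross(-tz,tx),-tz],1)
def solve(el,ex,ez,q0):
    p,R=tcp(el,ex,ez)
    f=lambda q:np.r_[(fk(q)[0]-p)*10,(fk(q)[1]-R).ravel()]
    r=least_squares(f,q0); return r.x,np.abs(r.fun).max()
if __name__=='__main__':
    q=D[-1][0]
    for a in [(20,-.16,.235),(20,.014,.235),(20,.014,.226),(45,.014,.224),(70,.014,.222),(83,.006,.222),(83,.006,.206),(83,-.024,.206)]:
        q,e=solve(*a,q); print(a,q.round(1),e.round(4),tcp(*a)[0].round(3))
E
python3 ik.py
```

```text
Traceback (most recent call last):
  File "ik.py", line 11, in <module>
    A=np.vstack([rows(q) for q,_ in D]);k,_,rk,_=np.linalg.lstsq(A,np.concatenate([p for _,p in D]),rcond=None)
                 ~~~~^^^
  File "ik.py", line 10, in rows
    return np.c_[Z[:,1],Z[:,2],Z@[s,0,c],Y[:,0],Y[:,2],Rq(q)[:,2]]
           ~~~~~^^^^^^^^^^^^^^^^^^^^^^^^^^^^^^^^^^^^^^^^^^^^^^^^^^
ValueError: all the input array dimensions except for the concatenation axis must match exactly, but along dimension 0, the array at index 0 has size 1 and the array at index 3 has size 3
```

```bash
sed -i "s/Z=E('Z',\[q\[0\]\])/Z=E('ZY',[q[0],0])/" ik.py; python3 ik.py
```

```text
[0.1175 0.1303 0.5369 0.103  0.3509 0.231 ] 6 2.682568153022924e-05
(20, -0.16, 0.235) [-54.3   8.3 104.9  20.4  58.1  20.6] 0.0 [ 0.384 -0.216  0.212]
(20, 0.014, 0.235) [-36.4  22.   84.7  15.5  59.1  41.7] 0.0 [ 0.557 -0.199  0.212]
(20, 0.014, 0.226) [-36.4  22.5  85.5  15.7  57.8  41.3] 0.0 [ 0.557 -0.199  0.203]
(45, 0.014, 0.224) [-41.7  26.2 101.5  62.9  35.7  -5.3] 0.0 [ 0.578 -0.197  0.152]
(70, 0.014, 0.222) [-43.1  39.2 108.6 115.9  51.6 -59.3] 0.0 [ 0.617 -0.193  0.116]
(83, 0.006, 0.222) [-42.6  47.1 108.6 126.8  67.5 -70.7] 0.0 [ 0.634 -0.192  0.105]
(83, 0.006, 0.206) [-42.6  49.2 108.6 127.5  68.7 -72.4] 0.0 [ 0.634 -0.192  0.089]
(83, -0.024, 0.206) [-45.6  49.  112.6 125.5  71.8 -75. ] 0.0 [ 0.605 -0.195  0.089]
```

>>> step_arm([
  {"x": 0.0169,"y": 0,"z": 0.0061,"rx": 0,"ry": 0,"rz": 0,"jaw": -1},
  {"x": 0.0169,"y": 0,"z": 0.0061,"rx": 0,"ry": 0,"rz": 0,"jaw": -1},
  {"x": 0.0169,"y": 0,"z": 0.0061,"rx": 0,"ry": 0,"rz": 0,"jaw": -1},
  {"x": 0,"y": 0,"z": 0,"rx": 0,"ry": 0,"rz": 0,"jaw": -1},
])

```text
time: 10.18
position: [0.4377, -0.2106, 0.2118]
eef_rot: [[0.935, 0.099, 0.341], [0.093, -0.995, 0.034], [0.342, -0.0, -0.94]]
force: [-0.4, -0.1, -0.8]
opening: 0.0217
gripper_force: 30.0
```

```bash
cat > st.py <<'E'
from ik import *
o=bot.get_obs();R=np.array(o['eef_rot']);p=np.array(o['position']);eye=p+R@[.12,0,.0187]-C
print('t',o['time'],'el',np.degrees(np.arcsin(R[2,0])).round(2),'yaw-cup',np.degrees(np.arctan2(R[1,0],R[0,0])-ys).round(2),'roll',np.degrees(R[2,1]).round(2),'cup eye',np.round([eye@ax,-eye[0]*ax[1]+eye[1]*ax[0],eye[2]],4),'tcp',((p-C)@ax).round(4),'F',np.round(o['force'],1),'M',np.round(o['moment'],2),o['gripper_force'])
E
python3 - <<'E'
from st import *
c=bot.camera('scene'); f=c['frame']; x0,y0=330,150
f=cv2.resize(f[y0:y0+80,x0:x0+100],None,fx=8,fy=8,interpolation=cv2.INTER_CUBIC)
def dot(w,col): 
    u=proj(c,[w])[0]; cv2.circle(f,tuple(int(v) for v in ((u-[x0,y0]+.5)*8)),2,col,-1)
for P in [(.12,.009),(.12,-.009),(.148,0),(.12,.018),(.12,-.018)]: dot(p+R@[P[0],P[1],.0157],(255,0,0))
for P in [(-.063,0,.251),(.033,0,.192),(.033,.018,.192),(.033,-.018,.192),(-.063,-.1,.251),(.055,-.1,.008),(.055,.1,.008)]: dot(C+ax*P[0]+np.array([-ax[1],ax[0],0])*P[1]+[0,0,P[2]],(0,255,0))
for x in (-.031,-.015,.001): dot(C+ax*x+[0,0,.200],(255,0,255))
cv2.imwrite('pics/h2.png',f[:,:,::-1])
E
```

```text
[0.1175 0.1303 0.5369 0.103  0.3509 0.231 ] 6 2.682568153022924e-05
t 10.175 el 20.03 yaw-cup 0.11 roll -0.01 cup eye [-0.1057  0.0004  0.2353] tcp -0.2248 F [-0.4 -0.1 -0.8] M [-0.03  0.37  0.03] 29.997857809066772
```

View pics/h2.png

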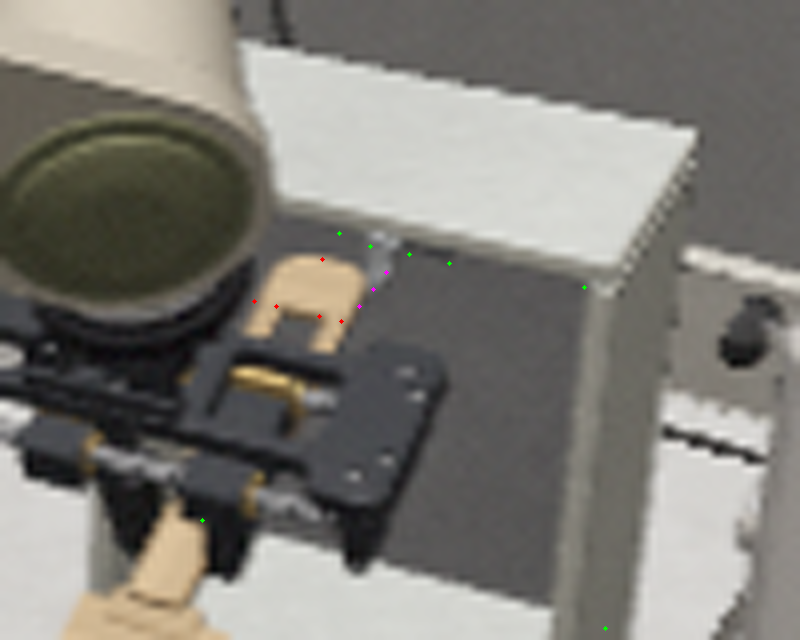

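The hook's bright lip is at crop (383,240), bottom near (370,286), lying on my y=0 line at about cupboard x −0.01. The head at (315,280) is aligned, so I go in under the roof.

>>> step_arm([
  {"x": 0.0113,"y": 0,"z": 0.0041,"rx": 0,"ry": 0,"rz": 0,"jaw": -1},
  {"x": 0.0113,"y": 0,"z": 0.0041,"rx": 0,"ry": 0,"rz": 0,"jaw": -1},
  {"x": 0.0113,"y": 0,"z": 0.0041,"rx": 0,"ry": 0,"rz": 0,"jaw": -1},
  {"x": 0.0113,"y": 0,"z": 0.0041,"rx": 0,"ry": 0,"rz": 0,"jaw": -1},
  {"x": 0,"y": 0,"z": 0,"rx": 0,"ry": 0,"rz": 0,"jaw": -1},
])

```text
time: 10.85
position: [0.4857, -0.206, 0.2119]
eef_rot: [[0.935, 0.098, 0.341], [0.092, -0.995, 0.034], [0.343, -0.0, -0.939]]
force: [-0.3, 0.2, -1.0]
opening: 0.0213
gripper_force: 30.0
```

```bash
python3 st.py
```

```text
[0.1175 0.1303 0.5369 0.103  0.3509 0.231 ] 6 2.682568153022924e-05
t 10.85 el 20.05 yaw-cup 0.07 roll -0.0 cup eye [-5.750e-02  2.000e-04  2.354e-01] tcp -0.1767 F [-0.3  0.2 -1. ] M [-0.05  0.34  0.01] 29.99775767326355
```

>>> step_arm([
  {"x": 0.0094,"y": 0,"z": 0.0034,"rx": 0,"ry": 0,"rz": 0,"jaw": -1},
  {"x": 0.0094,"y": 0,"z": 0.0034,"rx": 0,"ry": 0,"rz": 0,"jaw": -1},
  {"x": 0.0094,"y": 0,"z": 0.0034,"rx": 0,"ry": 0,"rz": 0,"jaw": -1},
])

```text
time: 11.22
position: [0.5155, -0.2033, 0.2122]
eef_rot: [[0.935, 0.097, 0.341], [0.091, -0.995, 0.033], [0.343, 0.0, -0.939]]
force: [0.8, -0.4, -0.7]
opening: 0.0216
gripper_force: 30.0
```

>>> step_arm([
  {"x": 0.0094,"y": 0,"z": 0.0034,"rx": 0,"ry": 0,"rz": 0,"jaw": -1},
  {"x": 0.0094,"y": 0,"z": 0.0034,"rx": 0,"ry": 0,"rz": 0,"jaw": -1},
])

```text
time: 11.48
position: [0.5354, -0.2013, 0.2122]
eef_rot: [[0.935, 0.097, 0.341], [0.091, -0.995, 0.033], [0.343, -0.0, -0.939]]
force: [0.3, -1.1, 0.0]
opening: 0.0215
gripper_force: 30.0
```

>>> step_arm([
  {"x": 0.0094,"y": 0,"z": 0.0034,"rx": 0,"ry": 0,"rz": 0,"jaw": -1},
  {"x": 0.0094,"y": 0,"z": 0.0034,"rx": 0,"ry": 0,"rz": 0,"jaw": -1},
  {"x": 0,"y": 0,"z": 0,"rx": 0,"ry": 0,"rz": 0,"jaw": -1},
])

```text
time: 11.85
position: [0.5551, -0.1993, 0.2121]
eef_rot: [[0.935, 0.097, 0.341], [0.091, -0.995, 0.033], [0.343, 0.0, -0.939]]
force: [-0.4, -0.5, -1.5]
opening: 0.0214
gripper_force: 30.0
```

```bash
python3 st.py
```

```text
[0.1175 0.1303 0.5369 0.103  0.3509 0.231 ] 6 2.682568153022924e-05
t 11.85 el 20.05 yaw-cup 0.05 roll 0.0 cup eye [1.230e-02 1.000e-04 2.357e-01] tcp -0.1069 F [-0.4 -0.5 -1.5] M [-0.03  0.32  0.01] 29.997754991054535
```

>>> step_arm([
  {"x": -0.0017,"y": 0,"z": 0.0046,"rx": 0,"ry": 0,"rz": 0,"jaw": -1},
  {"x": 0,"y": 0,"z": 0,"rx": 0,"ry": 0,"rz": 0,"jaw": -1},
])

```text
time: 12.1
position: [0.5542, -0.1994, 0.2068]
eef_rot: [[0.935, 0.097, 0.34], [0.09, -0.995, 0.034], [0.342, -0.001, -0.94]]
force: [-0.1, 0.4, -0.7]
opening: 0.0213
gripper_force: 30.0
```

>>> step_arm([
  {"x": -0.0017,"y": 0,"z": 0.0046,"rx": 0,"ry": 0,"rz": 0,"jaw": -1},
  {"x": 0,"y": 0,"z": 0,"rx": 0,"ry": 0,"rz": 0,"jaw": -1},
])

```text
time: 12.35
position: [0.5544, -0.1994, 0.202]
eef_rot: [[0.935, 0.097, 0.341], [0.091, -0.995, 0.034], [0.342, -0.001, -0.94]]
force: [-0.7, -0.3, -1.1]
opening: 0.0215
gripper_force: 30.0
```

```bash
python3 st.py
```

```text
[0.1175 0.1303 0.5369 0.103  0.3509 0.231 ] 6 2.682568153022924e-05
t 12.35 el 20.02 yaw-cup -0.01 roll -0.03 cup eye [ 0.0115 -0.      0.2255] tcp -0.1077 F [-0.7 -0.3 -1.1] M [-0.02  0.36 -0.03] 29.997803270816803
```

>>> step_arm([
  {"x": -0.001,"y": 0,"z": 0.0084,"rx": 0,"ry": 0.07,"rz": 0,"jaw": -1},
  {"x": -0.001,"y": 0,"z": 0.0084,"rx": 0,"ry": 0.07,"rz": 0,"jaw": -1},
  {"x": -0.001,"y": 0,"z": 0.0084,"rx": 0,"ry": 0.07,"rz": 0,"jaw": -1},
])

```text
time: 12.72
position: [0.5621, -0.1989, 0.1782]
eef_rot: [[0.842, 0.096, 0.531], [0.082, -0.995, 0.051], [0.533, 0.001, -0.846]]
force: [0.6, 1.1, -1.4]
opening: 0.0213
gripper_force: 30.0
```

>>> step_arm([
  {"x": -0.001,"y": 0,"z": 0.0084,"rx": 0,"ry": 0.07,"rz": 0,"jaw": -1},
  {"x": -0.001,"y": 0,"z": 0.0084,"rx": 0,"ry": 0.07,"rz": 0,"jaw": -1},
  {"x": -0.001,"y": 0,"z": 0.0084,"rx": 0,"ry": 0.07,"rz": 0,"jaw": -1},
  {"x": 0,"y": 0,"z": 0,"rx": 0,"ry": 0,"rz": 0,"jaw": -1},
])

```text
time: 13.22
position: [0.5739, -0.1976, 0.1553]
eef_rot: [[0.716, 0.096, 0.691], [0.068, -0.995, 0.068], [0.695, -0.002, -0.719]]
force: [-0.3, -1.0, -0.8]
opening: 0.0217
gripper_force: 30.0
```

```bash
python3 st.py
```

```text
[0.1175 0.1303 0.5369 0.103  0.3509 0.231 ] 6 2.682568153022924e-05
t 13.225 el 44.01 yaw-cup -0.12 roll -0.09 cup eye [ 1.130e-02 -2.000e-04  2.252e-01] tcp -0.088 F [-0.3 -1.  -0.8] M [-0.07  0.52  0.01] 29.99770939350128
```

>>> step_arm([
  {"x": -0.0014,"y": 0,"z": 0.0087,"rx": 0,"ry": 0.07,"rz": 0,"jaw": -1},
  {"x": -0.0014,"y": 0,"z": 0.0087,"rx": 0,"ry": 0.07,"rz": 0,"jaw": -1},
  {"x": -0.0014,"y": 0,"z": 0.0087,"rx": 0,"ry": 0.07,"rz": 0,"jaw": -1},
])

```text
time: 13.6
position: [0.5915, -0.196, 0.1363]
eef_rot: [[0.552, 0.098, 0.828], [0.055, -0.995, 0.081], [0.832, 0.001, -0.555]]
force: [-0.2, -0.5, -0.5]
opening: 0.022
gripper_force: 30.0
```

>>> step_arm([
  {"x": -0.0014,"y": 0,"z": 0.0087,"rx": 0,"ry": 0.07,"rz": 0,"jaw": -1},
  {"x": -0.0014,"y": 0,"z": 0.0086,"rx": 0,"ry": 0.07,"rz": 0,"jaw": -1},
  {"x": -0.0014,"y": 0,"z": 0.0086,"rx": 0,"ry": 0.07,"rz": 0,"jaw": -1},
  {"x": 0,"y": 0,"z": 0,"rx": 0,"ry": 0,"rz": 0,"jaw": -1},
])

```text
time: 14.1
position: [0.6114, -0.1936, 0.1185]
eef_rot: [[0.372, 0.099, 0.923], [0.035, -0.995, 0.092], [0.928, -0.002, -0.373]]
force: [0.3, 0.2, -0.2]
opening: 0.0218
gripper_force: 30.0
```

```bash
python3 st.py
```

```text
[0.1175 0.1303 0.5369 0.103  0.3509 0.231 ] 6 2.682568153022924e-05
t 14.1 el 68.08 yaw-cup -0.16 roll -0.11 cup eye [1.180e-02 1.000e-04 2.229e-01] tcp -0.0503 F [ 0.3  0.2 -0.2] M [-0.05  0.64 -0.02] 29.99785155057907
```

>>> step_arm([
  {"x": -0.00075,"y": 0,"z": -0.00186,"rx": 0,"ry": 0,"rz": 0,"jaw": -1},
  {"x": -0.00075,"y": 0,"z": -0.00186,"rx": 0,"ry": 0,"rz": 0,"jaw": -1},
])

```text
time: 14.35
position: [0.6071, -0.1943, 0.1199]
eef_rot: [[0.37, 0.097, 0.924], [0.037, -0.995, 0.09], [0.928, 0.001, -0.372]]
force: [0.5, -0.6, -1.2]
opening: 0.0215
gripper_force: 30.0
```

>>> step_arm([
  {"x": -0.00075,"y": 0,"z": -0.00186,"rx": 0,"ry": 0,"rz": 0,"jaw": -1},
  {"x": 0,"y": 0,"z": 0,"rx": 0,"ry": 0,"rz": 0,"jaw": -1},
])

```text
time: 14.6
position: [0.6051, -0.1946, 0.1194]
eef_rot: [[0.37, 0.097, 0.924], [0.036, -0.995, 0.09], [0.928, 0.0, -0.372]]
force: [-0.2, -0.1, -1.2]
opening: 0.0216
gripper_force: 30.0
```

>>> step_arm([
  {"x": -0.00075,"y": 0,"z": -0.00186,"rx": 0,"ry": 0,"rz": 0,"jaw": -1},
  {"x": 0,"y": 0,"z": 0,"rx": 0,"ry": 0,"rz": 0,"jaw": -1},
])

```text
time: 14.85
position: [0.6031, -0.1947, 0.1191]
eef_rot: [[0.37, 0.097, 0.924], [0.036, -0.995, 0.09], [0.928, -0.0, -0.372]]
force: [0.5, 0.1, -0.6]
opening: 0.0218
gripper_force: 30.0
```

```bash
python3 st.py
```

```text
[0.1175 0.1303 0.5369 0.103  0.3509 0.231 ] 6 2.682568153022924e-05
t 14.85 el 68.17 yaw-cup -0.01 roll -0.01 cup eye [ 3.300e-03 -1.000e-04  2.235e-01] tcp -0.0587 F [ 0.5  0.1 -0.6] M [-0.09  0.64 -0.01] 29.997855126857758
```

>>> step_arm([
  {"x": -0.0019,"y": 0,"z": -0.0014,"rx": 0,"ry": 0,"rz": 0,"jaw": -1},
  {"x": 0,"y": 0,"z": 0,"rx": 0,"ry": 0,"rz": 0,"jaw": -1},
])

```text
time: 15.1
position: [0.6011, -0.1949, 0.1177]
eef_rot: [[0.37, 0.097, 0.924], [0.036, -0.995, 0.09], [0.928, -0.0, -0.372]]
force: [0.0, -0.9, -1.0]
opening: 0.0216
gripper_force: 30.0
```

>>> step_arm([
  {"x": -0.00075,"y": 0,"z": -0.00186,"rx": 0,"ry": 0,"rz": 0,"jaw": -1},
  {"x": 0,"y": 0,"z": 0,"rx": 0,"ry": 0,"rz": 0,"jaw": -1},
])

```text
time: 15.35
position: [0.5991, -0.1952, 0.1178]
eef_rot: [[0.37, 0.097, 0.924], [0.036, -0.995, 0.09], [0.928, -0.0, -0.372]]
force: [0.4, -1.2, -0.8]
opening: 0.0217
gripper_force: 30.0
```

>>> step_arm([
  {"x": -0.00075,"y": 0,"z": -0.00186,"rx": 0,"ry": 0,"rz": 0,"jaw": -1},
  {"x": 0,"y": 0,"z": 0,"rx": 0,"ry": 0,"rz": 0,"jaw": -1},
])

```text
time: 15.6
position: [0.5971, -0.1953, 0.1178]
eef_rot: [[0.37, 0.097, 0.924], [0.036, -0.995, 0.09], [0.928, -0.0, -0.372]]
force: [0.2, 0.4, -0.3]
opening: 0.0217
gripper_force: 30.0
```

```bash
python3 st.py
```

```text
[0.1175 0.1303 0.5369 0.103  0.3509 0.231 ] 6 2.682568153022924e-05
t 15.6 el 68.18 yaw-cup -0.0 roll -0.0 cup eye [-2.700e-03 -1.000e-04  2.223e-01] tcp -0.0647 F [ 0.2  0.4 -0.3] M [-0.07  0.62 -0.02] 29.99793380498886
```

>>> step_arm([
  {"x": -0.00075,"y": 0,"z": -0.00186,"rx": 0,"ry": 0,"rz": 0,"jaw": -1},
  {"x": 0,"y": 0,"z": 0,"rx": 0,"ry": 0,"rz": 0,"jaw": -1},
])

```text
time: 15.85
position: [0.5951, -0.1956, 0.1179]
eef_rot: [[0.37, 0.097, 0.924], [0.036, -0.995, 0.09], [0.928, -0.0, -0.372]]
force: [-0.9, 0.3, -0.1]
opening: 0.0214
gripper_force: 30.0
```

>>> step_arm([
  {"x": -0.00056,"y": 0,"z": -0.0014,"rx": 0,"ry": 0,"rz": 0,"jaw": -1},
  {"x": 0,"y": 0,"z": 0,"rx": 0,"ry": 0,"rz": 0,"jaw": -1},
])

```text
time: 16.1
position: [0.5936, -0.1957, 0.1178]
eef_rot: [[0.37, 0.097, 0.924], [0.036, -0.995, 0.09], [0.928, -0.0, -0.372]]
force: [-0.5, -0.3, -1.2]
opening: 0.0217
gripper_force: 30.0
```

```bash
python3 st.py
```

```text
[0.1175 0.1303 0.5369 0.103  0.3509 0.231 ] 6 2.682568153022924e-05
t 16.1 el 68.18 yaw-cup 0.0 roll -0.0 cup eye [-6.200e-03 -1.000e-04  2.223e-01] tcp -0.0682 F [-0.5 -0.3 -1.2] M [-0.05  0.6   0.03] 29.997871220111847
```

>>> step_arm([
  {"x": -0.00056,"y": 0,"z": -0.0014,"rx": 0,"ry": 0,"rz": 0,"jaw": -1},
  {"x": 0,"y": 0,"z": 0,"rx": 0,"ry": 0,"rz": 0,"jaw": -1},
])

```text
time: 16.35
position: [0.5921, -0.1959, 0.1178]
eef_rot: [[0.37, 0.097, 0.924], [0.036, -0.995, 0.09], [0.928, -0.0, -0.372]]
force: [0.4, -0.8, -0.2]
opening: 0.0214
gripper_force: 30.0
```

>>> step_arm([
  {"x": -0.00056,"y": 0,"z": -0.0014,"rx": 0,"ry": 0,"rz": 0,"jaw": -1},
  {"x": 0,"y": 0,"z": 0,"rx": 0,"ry": 0,"rz": 0,"jaw": -1},
])

```text
time: 16.6
position: [0.5906, -0.196, 0.1178]
eef_rot: [[0.37, 0.097, 0.924], [0.036, -0.995, 0.09], [0.928, -0.0, -0.372]]
force: [-0.8, -0.3, -1.3]
opening: 0.0216
gripper_force: 30.0
```

```bash
python3 st.py
```

```text
[0.1175 0.1303 0.5369 0.103  0.3509 0.231 ] 6 2.682568153022924e-05
t 16.6 el 68.18 yaw-cup -0.0 roll -0.0 cup eye [-9.300e-03 -1.000e-04  2.223e-01] tcp -0.0712 F [-0.8 -0.3 -1.3] M [-0.11  0.61 -0.03] 29.997865855693817
```

>>> step_arm([
  {"x": -0.00056,"y": 0,"z": -0.0014,"rx": 0,"ry": 0,"rz": 0,"jaw": -1},
  {"x": 0,"y": 0,"z": 0,"rx": 0,"ry": 0,"rz": 0,"jaw": -1},
])

```text
time: 16.85
position: [0.5891, -0.1961, 0.1178]
eef_rot: [[0.37, 0.097, 0.924], [0.036, -0.995, 0.09], [0.928, -0.0, -0.372]]
force: [0.1, -0.7, -0.9]
opening: 0.0215
gripper_force: 30.0
```

>>> step_arm([
  {"x": -0.00056,"y": 0,"z": -0.0014,"rx": 0,"ry": 0,"rz": 0,"jaw": -1},
  {"x": 0,"y": 0,"z": 0,"rx": 0,"ry": 0,"rz": 0,"jaw": -1},
])

```text
time: 17.1
position: [0.5876, -0.1963, 0.1178]
eef_rot: [[0.37, 0.097, 0.924], [0.036, -0.995, 0.09], [0.928, -0.0, -0.372]]
force: [-0.4, 0.2, -0.8]
opening: 0.0215
gripper_force: 30.0
```

```bash
python3 st.py
```

```text
[0.1175 0.1303 0.5369 0.103  0.3509 0.231 ] 6 2.682568153022924e-05
t 17.1 el 68.18 yaw-cup -0.0 roll -0.0 cup eye [-1.230e-02 -1.000e-04  2.223e-01] tcp -0.0742 F [-0.4  0.2 -0.8] M [-0.04  0.63  0.08] 29.997771978378296
```

>>> step_arm([
  {"x": -0.00056,"y": 0,"z": -0.0014,"rx": 0,"ry": 0,"rz": 0,"jaw": -1},
  {"x": 0,"y": 0,"z": 0,"rx": 0,"ry": 0,"rz": 0,"jaw": -1},
])

```text
time: 17.35
position: [0.5861, -0.1964, 0.1178]
eef_rot: [[0.37, 0.097, 0.924], [0.036, -0.995, 0.09], [0.928, -0.0, -0.372]]
force: [0.0, 0.3, -1.1]
opening: 0.0217
gripper_force: 30.0
```

>>> step_arm([
  {"x": -0.00056,"y": 0,"z": -0.0014,"rx": 0,"ry": 0,"rz": 0,"jaw": -1},
  {"x": 0,"y": 0,"z": 0,"rx": 0,"ry": 0,"rz": 0,"jaw": -1},
])

```text
time: 17.6
position: [0.5847, -0.1966, 0.1179]
eef_rot: [[0.37, 0.097, 0.924], [0.036, -0.995, 0.09], [0.928, 0.0, -0.372]]
force: [1.2, -0.8, -0.5]
opening: 0.0217
gripper_force: 30.0
```

```bash
python3 st.py
```

```text
[0.1175 0.1303 0.5369 0.103  0.3509 0.231 ] 6 2.682568153022924e-05
t 17.6 el 68.19 yaw-cup 0.02 roll 0.0 cup eye [-1.530e-02 -1.000e-04  2.224e-01] tcp -0.0772 F [ 1.2 -0.8 -0.5] M [-0.05  0.65  0.09] 29.997721016407013
```

>>> step_arm([
  {"x": -0.0004,"y": 0,"z": -0.00093,"rx": 0,"ry": 0,"rz": 0,"jaw": -1},
  {"x": 0,"y": 0,"z": 0,"rx": 0,"ry": 0,"rz": 0,"jaw": -1},
])

```text
time: 17.85
position: [0.5837, -0.1967, 0.1179]
eef_rot: [[0.37, 0.097, 0.924], [0.036, -0.995, 0.09], [0.928, 0.0, -0.371]]
force: [0.9, -0.2, 1.2]
opening: 0.0215
gripper_force: 30.0
```

```bash
python3 st.py|tail -1
```

```text
t 17.85 el 68.2 yaw-cup 0.04 roll 0.01 cup eye [-1.620e-02 -1.000e-04  2.224e-01] tcp -0.0781 F [ 0.9 -0.2  1.2] M [-0.01  0.61 -0.02] 29.997655749320984
```

>>> step_arm([
  {"x": -0.0004,"y": 0,"z": -0.00093,"rx": 0,"ry": 0,"rz": 0,"jaw": -1},
  {"x": 0,"y": 0,"z": 0,"rx": 0,"ry": 0,"rz": 0,"jaw": -1},
])

```text
time: 18.1
position: [0.5827, -0.1968, 0.1179]
eef_rot: [[0.37, 0.097, 0.924], [0.036, -0.995, 0.09], [0.928, 0.0, -0.371]]
force: [1.9, 0.2, 0.9]
opening: 0.0217
gripper_force: 30.0
```

```bash
python3 st.py|tail -1
```

```text
t 18.1 el 68.2 yaw-cup 0.04 roll 0.01 cup eye [-1.720e-02 -1.000e-04  2.224e-01] tcp -0.0791 F [1.9 0.2 0.9] M [-0.07  0.58  0.04] 29.997387528419495
```

>>> step_arm([
  {"x": -0.0004,"y": 0,"z": -0.00093,"rx": 0,"ry": 0,"rz": 0,"jaw": -1},
  {"x": 0,"y": 0,"z": 0,"rx": 0,"ry": 0,"rz": 0,"jaw": -1},
])

```text
time: 18.35
position: [0.5816, -0.1969, 0.1178]
eef_rot: [[0.37, 0.097, 0.924], [0.036, -0.995, 0.09], [0.928, 0.0, -0.372]]
force: [2.4, 1.3, -0.1]
opening: 0.0212
gripper_force: 30.0
```

```bash
cat > av.py <<'E'
from st import *
F=[];M=[]
for i in range(6):
    c=bot.camera('scene'); o=bot.get_obs(); F.append(o['force']);M.append(o['moment'])
print('avg',np.mean(F,0).round(2),np.mean(M,0).round(3))
E
python3 av.py|tail -2
python3 - <<'E'
from st import *
out=[]
for n,(x0,y0) in (('scene',(345,160)),('top',(340,165))):
    c=bot.camera(n);f=cv2.resize(c['frame'][y0:y0+50,x0:x0+50],None,fx=8,fy=8,interpolation=cv2.INTER_CUBIC)
    out.append(f[:,:,::-1])
cv2.imwrite('pics/h3.png',np.hstack(out))
c=bot.camera('scene')
for x in (-.034,-.024,-.014,-.004): print(x,[((proj(c,[C+ax*x+[0,0,z]])[0]-[345,160]+.5)*8).round() for z in (.2,.229)])
print('eye',[((proj(c,[p+R@[.12,y,.0187]])[0]-[345,160]+.5)*8).round() for y in(-.009,.009)])
E
```

```text
t 18.35 el 68.18 yaw-cup 0.01 roll 0.0 cup eye [-1.830e-02 -1.000e-04  2.222e-01] tcp -0.0803 F [ 2.4  1.3 -0.1] M [-0.05  0.55 -0.01] 29.99900221824646
avg [2.29 0.81 0.17] [-0.071  0.619  0.007]
[0.1175 0.1303 0.5369 0.103  0.3509 0.231 ] 6 2.682568153022924e-05
t 18.65 el 68.18 yaw-cup 0.01 roll -0.0 cup eye [-1.820e-02 -1.000e-04  2.222e-01] tcp -0.0802 F [1.8 0.7 0.3] M [-0.07  0.59 -0.01] 29.999217689037323
-0.034 [array([237., 230.]), array([242., 169.])]
-0.024 [array([246., 219.]), array([250., 158.])]
-0.014 [array([254., 208.]), array([258., 148.])]
-0.004 [array([262., 197.]), array([266., 137.])]
eye [array([234., 162.]), array([275., 171.])]
```

View pics/h3.png

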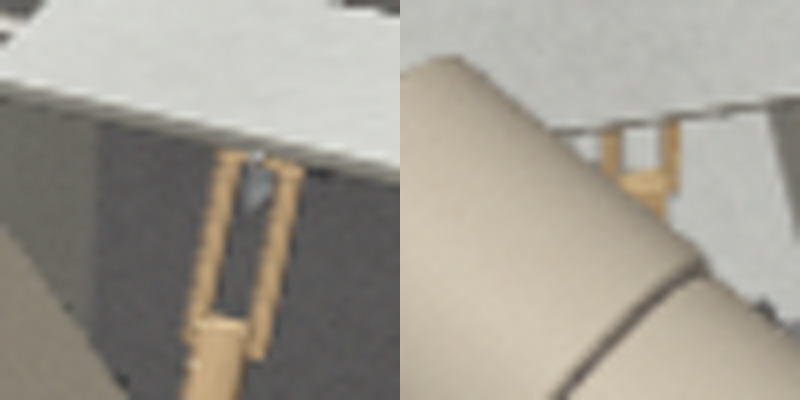

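The view (left panel) shows the hook's lip at (257,180) inside the slot, centred between the head's side bars, and the averaged force is 2.3 N straight back in x with nothing on z. That is the lip. Now upright, with a small lowering.

>>> step_arm([
  {"x": -0.0012,"y": 0,"z": 0.0074,"rx": 0,"ry": 0.061,"rz": 0,"jaw": -1},
  {"x": -0.0012,"y": 0,"z": 0.0074,"rx": 0,"ry": 0.061,"rz": 0,"jaw": -1},
  {"x": 0,"y": 0,"z": 0,"rx": 0,"ry": 0,"rz": 0,"jaw": -1},
])

```text
time: 19.18
position: [0.5945, -0.1955, 0.1092]
eef_rot: [[0.257, 0.097, 0.962], [0.023, -0.995, 0.094], [0.966, -0.002, -0.258]]
force: [0.9, 0.6, -1.8]
opening: 0.0218
gripper_force: 30.0
```

>>> step_arm([
  {"x": -0.0012,"y": 0,"z": 0.0074,"rx": 0,"ry": 0.061,"rz": 0,"jaw": -1},
  {"x": -0.0012,"y": 0,"z": 0.0074,"rx": 0,"ry": 0.061,"rz": 0,"jaw": -1},
  {"x": 0,"y": 0,"z": 0,"rx": 0,"ry": 0,"rz": 0,"jaw": -1},
])

```text
time: 19.55
position: [0.6084, -0.1941, 0.104]
eef_rot: [[0.138, 0.097, 0.986], [0.012, -0.995, 0.096], [0.99, -0.001, -0.139]]
force: [1.5, -0.5, -1.2]
opening: 0.0217
gripper_force: 30.0
```

```bash
python3 av.py|tail -2
```

```text
t 19.55 el 82.01 yaw-cup -0.44 roll -0.07 cup eye [-0.0181 -0.      0.2203] tcp -0.0533 F [ 1.5 -0.5 -1.2] M [-0.03  0.95 -0.03] 29.999536871910095
avg [ 1.68  0.4  -1.84] [-0.086  0.982 -0.009]
```

>>> step_arm([
  {"x": -0.0009,"y": 0,"z": 0.0073,"rx": 0,"ry": 0.061,"rz": 0,"jaw": -1},
  {"x": -0.0025,"y": 0,"z": 0.0002,"rx": 0,"ry": 0,"rz": 0,"jaw": -1},
  {"x": 0,"y": 0,"z": 0,"rx": 0,"ry": 0,"rz": 0,"jaw": -1},
])

```text
time: 20.23
position: [0.6154, -0.1935, 0.1001]
eef_rot: [[0.077, 0.097, 0.992], [0.007, -0.995, 0.097], [0.997, -0.0, -0.078]]
force: [0.7, -0.2, -2.3]
opening: 0.0215
gripper_force: 30.0
```

>>> step_arm([
  {"x": -0.002,"y": 0,"z": 0.0002,"rx": 0,"ry": 0,"rz": 0,"jaw": -1},
  {"x": 0,"y": 0,"z": 0,"rx": 0,"ry": 0,"rz": 0,"jaw": -1},
])

```text
time: 20.48
position: [0.6155, -0.1936, 0.0984]
eef_rot: [[0.076, 0.097, 0.992], [0.007, -0.995, 0.096], [0.997, 0.0, -0.076]]
force: [2.4, -0.0, -1.4]
opening: 0.0214
gripper_force: 30.0
```

```bash
python3 av.py|tail -2
```

```text
t 20.475 el 85.64 yaw-cup 0.07 roll 0.01 cup eye [-1.840e-02 -1.000e-04  2.166e-01] tcp -0.0462 F [ 2.4 -0.  -1.4] M [-0.05  0.86 -0.  ] 29.99920427799225
avg [ 1.79  0.08 -0.43] [-0.081  0.852 -0.012]
```

>>> step_arm([
  {"x": -0.002,"y": 0,"z": 0.00015,"rx": 0,"ry": 0,"rz": 0,"jaw": -1},
  {"x": 0,"y": 0,"z": 0,"rx": 0,"ry": 0,"rz": 0,"jaw": -1},
])

```text
time: 21.02
position: [0.6156, -0.1935, 0.0961]
eef_rot: [[0.076, 0.097, 0.992], [0.007, -0.995, 0.096], [0.997, -0.0, -0.076]]
force: [1.7, 0.0, -1.5]
opening: 0.0217
gripper_force: 30.0
```

>>> step_arm([
  {"x": -0.002,"y": 0,"z": 0.00015,"rx": 0,"ry": 0,"rz": 0,"jaw": -1},
  {"x": 0,"y": 0,"z": 0,"rx": 0,"ry": 0,"rz": 0,"jaw": -1},
])

```text
time: 21.28
position: [0.6156, -0.1935, 0.094]
eef_rot: [[0.076, 0.097, 0.992], [0.007, -0.995, 0.096], [0.997, -0.0, -0.076]]
force: [2.1, 0.7, -1.1]
opening: 0.0219
gripper_force: 30.0
```

```bash
python3 av.py|tail -2
```

```text
t 21.275 el 85.63 yaw-cup -0.19 roll -0.02 cup eye [-1.830e-02 -1.000e-04  2.123e-01] tcp -0.0461 F [ 2.1  0.7 -1.1] M [-0.1   0.84 -0.  ] 29.99914973974228
avg [ 1.59  0.32 -1.46] [-0.094  0.947 -0.006]
```

>>> step_arm([
  {"x": -0.002,"y": 0,"z": 0.00015,"rx": 0,"ry": 0,"rz": 0,"jaw": -1},
  {"x": 0,"y": 0,"z": 0,"rx": 0,"ry": 0,"rz": 0,"jaw": -1},
])

```text
time: 21.82
position: [0.6156, -0.1936, 0.0922]
eef_rot: [[0.075, 0.097, 0.992], [0.007, -0.995, 0.096], [0.997, -0.0, -0.076]]
force: [2.1, 0.8, -0.8]
opening: 0.0221
gripper_force: 30.0
```

>>> step_arm([
  {"x": -0.002,"y": 0,"z": 0.00015,"rx": 0,"ry": 0,"rz": 0,"jaw": -1},
  {"x": 0,"y": 0,"z": 0,"rx": 0,"ry": 0,"rz": 0,"jaw": -1},
])

```text
time: 22.08
position: [0.6156, -0.1935, 0.0901]
eef_rot: [[0.076, 0.097, 0.992], [0.007, -0.995, 0.096], [0.997, -0.0, -0.076]]
force: [1.1, 0.2, -1.6]
opening: 0.0216
gripper_force: 30.0
```

```bash
python3 av.py|tail -2
```

```text
t 22.075 el 85.64 yaw-cup -0.16 roll -0.01 cup eye [-1.840e-02 -1.000e-04  2.083e-01] tcp -0.0461 F [ 1.1  0.2 -1.6] M [-0.08  0.92  0.02] 29.99913454055786
avg [ 1.8   0.27 -1.47] [-0.089  0.968  0.003]
```

>>> step_arm([
  {"x": -0.0012,"y": 0,"z": 0.001,"rx": 0,"ry": 0,"rz": 0,"jaw": -1},
  {"x": 0,"y": 0,"z": 0,"rx": 0,"ry": 0,"rz": 0,"jaw": -1},
])

```text
time: 22.62
position: [0.6166, -0.1935, 0.0893]
eef_rot: [[0.074, 0.097, 0.993], [0.008, -0.995, 0.097], [0.997, 0.0, -0.075]]
force: [0.8, 0.3, -0.6]
opening: 0.0216
gripper_force: 30.0
```

>>> step_arm([
  {"x": -0.001,"y": 0,"z": 0.0006,"rx": 0,"ry": 0,"rz": 0,"jaw": -1},
  {"x": 0,"y": 0,"z": 0,"rx": 0,"ry": 0,"rz": 0,"jaw": -1},
])

```text
time: 22.88
position: [0.6173, -0.1935, 0.0888]
eef_rot: [[0.073, 0.097, 0.993], [0.008, -0.995, 0.096], [0.997, 0.001, -0.073]]
force: [1.5, 0.6, 5.3]
opening: 0.0218
gripper_force: 30.0
```

```bash
python3 av.py|tail -2
```

```text
t 22.875 el 85.8 yaw-cup 0.71 roll 0.05 cup eye [-1.700e-02 -1.000e-04  2.071e-01] tcp -0.0444 F [1.5 0.6 5.3] M [ 0.05 -0.23  0.02] 29.999341070652008
avg [1.16 0.04 5.27] [ 0.011 -0.233  0.006]
```

Seated: 6 N upward at eye height 207 mm. I ease off and release.

>>> step_arm([
  {"x": 0.0006,"y": 0,"z": 0.0003,"rx": 0,"ry": 0,"rz": 0,"jaw": -1},
  {"x": 0,"y": 0,"z": 0,"rx": 0,"ry": 0,"rz": 0,"jaw": -1},
])

```text
time: 23.42
position: [0.6174, -0.1934, 0.0889]
eef_rot: [[0.075, 0.097, 0.993], [0.008, -0.995, 0.096], [0.997, 0.0, -0.075]]
force: [1.2, -0.2, 4.8]
opening: 0.0214
gripper_force: 30.0
```

>>> step_arm([
  {"x": 0,"y": 0,"z": 0,"rx": 0,"ry": 0,"rz": 0,"jaw": -0.4},
  {"x": 0,"y": 0,"z": 0,"rx": 0,"ry": 0,"rz": 0,"jaw": -0.2},
  {"x": 0,"y": 0,"z": 0,"rx": 0,"ry": 0,"rz": 0,"jaw": 0.1},
  {"x": 0,"y": 0,"z": 0,"rx": 0,"ry": 0,"rz": 0,"jaw": 0.4},
  {"x": 0,"y": 0,"z": 0,"rx": 0,"ry": 0,"rz": 0,"jaw": 0.4},
])

```text
time: 24.05
position: [0.6174, -0.1934, 0.0885]
eef_rot: [[0.076, 0.097, 0.992], [0.007, -0.995, 0.096], [0.997, -0.0, -0.076]]
force: [0.4, -1.4, -0.2]
opening: 0.0611
gripper_force: 0.0
```

>>> step_arm([
  {"x": 0,"y": 0,"z": 0,"rx": 0,"ry": 0,"rz": 0,"jaw": 0.4},
  {"x": 0,"y": 0,"z": 0,"rx": 0,"ry": 0,"rz": 0,"jaw": 0.4},
  {"x": 0,"y": 0,"z": 0,"rx": 0,"ry": 0,"rz": 0,"jaw": 0.4},
])

```text
time: 24.42
position: [0.6174, -0.1934, 0.0886]
eef_rot: [[0.075, 0.097, 0.992], [0.007, -0.995, 0.096], [0.997, 0.0, -0.076]]
force: [-0.5, -0.1, -0.4]
opening: 0.0617
gripper_force: 0.0
```

```bash
python3 av.py|tail -2
python3 - <<'E'
from st import *
c=bot.camera('scene');x0,y0=330,150
f=cv2.resize(c['frame'][y0:y0+100,x0:x0+100],None,fx=6,fy=6,interpolation=cv2.INTER_CUBIC)
cv2.imwrite('pics/h4.png',f[:,:,::-1]); print(bot.get_obs()['opening'])
E
```

```text
t 24.425 el 85.66 yaw-cup 0.08 roll 0.01 cup eye [-1.660e-02 -1.000e-04  2.069e-01] tcp -0.0443 F [-0.5 -0.1 -0.4] M [-0.07  0.61  0.01] 0.0
avg [-0.02  0.13  0.28] [-0.035  0.547 -0.014]
[0.1175 0.1303 0.5369 0.103  0.3509 0.231 ] 6 2.682568153022924e-05
t 24.725 el 85.66 yaw-cup 0.03 roll 0.0 cup eye [-1.660e-02 -1.000e-04  2.068e-01] tcp -0.0443 F [ 0.7 -0.1  0.4] M [-0.07  0.57 -0.03] 0.0
0.061922564843040935
```

View pics/h4.png

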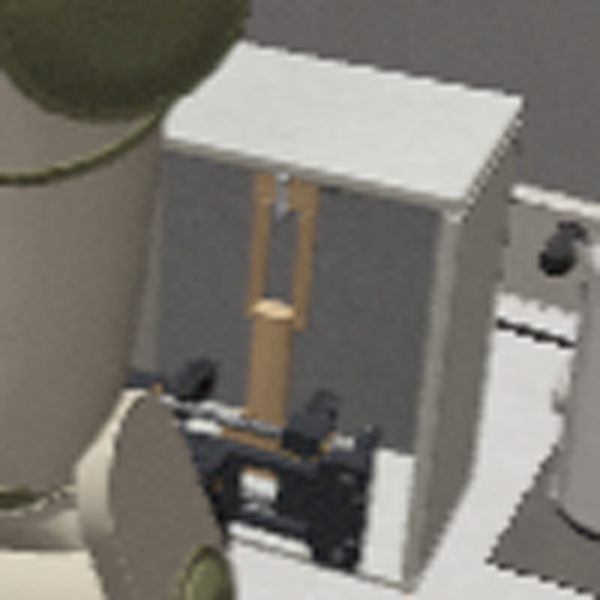

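The turner hangs in the hook: eye edge at crop (285,195), fingers open on both sides of the handle at (195,380) and (320,425). I back out straight.

>>> step_arm([
  {"x": 0,"y": 0,"z": -0.008,"rx": 0,"ry": 0,"rz": 0,"jaw": 0.4},
  {"x": 0,"y": 0,"z": -0.012,"rx": 0,"ry": 0,"rz": 0,"jaw": 0.4},
  {"x": 0,"y": 0,"z": -0.015,"rx": 0,"ry": 0,"rz": 0,"jaw": 0.4},
  {"x": 0,"y": 0,"z": -0.015,"rx": 0,"ry": 0,"rz": 0,"jaw": 0.4},
  {"x": 0,"y": 0,"z": -0.015,"rx": 0,"ry": 0,"rz": 0,"jaw": 0.4},
])

```text
time: 25.4
position: [0.5517, -0.1999, 0.0936]
eef_rot: [[0.075, 0.096, 0.992], [0.007, -0.995, 0.096], [0.997, -0.0, -0.076]]
force: [0.1, -1.6, -0.1]
opening: 0.0615
gripper_force: 0.0
```

>>> step_arm([
  {"x": 0,"y": 0,"z": -0.015,"rx": 0,"ry": 0,"rz": 0,"jaw": 0.4},
  {"x": 0,"y": 0,"z": -0.015,"rx": 0,"ry": 0,"rz": 0,"jaw": 0.4},
  {"x": 0,"y": 0,"z": 0,"rx": 0,"ry": 0,"rz": 0,"jaw": 0.4},
  {"x": 0,"y": 0,"z": 0,"rx": 0,"ry": 0,"rz": 0,"jaw": 0.4},
])

```text
time: 25.9
position: [0.5232, -0.2027, 0.0958]
eef_rot: [[0.075, 0.097, 0.992], [0.008, -0.995, 0.096], [0.997, 0.0, -0.076]]
force: [0.4, 1.0, -0.2]
opening: 0.0615
gripper_force: 0.0
```

>>> step_arm([
  {"x": 0,"y": 0,"z": 0,"rx": 0,"ry": 0,"rz": 0,"jaw": 0.4},
  {"x": 0,"y": 0,"z": 0,"rx": 0,"ry": 0,"rz": 0,"jaw": 0.4},
  {"x": 0,"y": 0,"z": 0,"rx": 0,"ry": 0,"rz": 0,"jaw": 0.4},
  {"x": 0,"y": 0,"z": 0,"rx": 0,"ry": 0,"rz": 0,"jaw": 0.4},
  {"x": 0,"y": 0,"z": 0,"rx": 0,"ry": 0,"rz": 0,"jaw": 0.4},
])

```text
time: 26.52
position: [0.5231, -0.2025, 0.0958]
eef_rot: [[0.075, 0.097, 0.992], [0.007, -0.995, 0.097], [0.997, 0.0, -0.076]]
force: [-0.4, 1.0, -0.2]
opening: 0.0617
gripper_force: 0.0
```

```bash
python3 st.py|tail -1
python3 - <<'E'
from st import *
c=bot.camera('scene');x0,y0=330,150
g=lambda c:cv2.resize(c['frame'][y0:y0+100,x0:x0+66],None,fx=6,fy=6,interpolation=cv2.INTER_CUBIC)[:,:,::-1]
f=g(c)
for i in range(12): d=bot.camera('scene')
h=g(d); print('diff',np.abs(f.astype(int)-h).max())
for el,n in ((90,'seat'),):
  for ez in (.206,.213):
    for ex in (-.0165,):
      print(ez,[((proj(d,[C+ax*(ex-.003)+np.array([0,0,ez-.12+X])])[0]-[x0,y0]+.5)*6).round() for X in (.054,.12)])
cv2.imwrite('pics/h5.png',np.hstack([f,h]))
E
```

```text
t 26.525 el 85.66 yaw-cup 0.06 roll 0.0 cup eye [-1.113e-01 -1.000e-04  2.140e-01] tcp -0.139 F [-0.4  1.  -0.2] M [-0.08  0.57 -0.02] 0.0
[0.1175 0.1303 0.5369 0.103  0.3509 0.231 ] 6 2.682568153022924e-05
t 26.525 el 85.66 yaw-cup 0.06 roll 0.0 cup eye [-1.113e-01 -1.000e-04  2.140e-01] tcp -0.139 F [-0.4  1.  -0.2] M [-0.08  0.57 -0.02] 0.0
diff 36
0.206 [array([271., 311.]), array([278., 211.])]
0.213 [array([271., 300.]), array([279., 200.])]
```

View pics/h5.png

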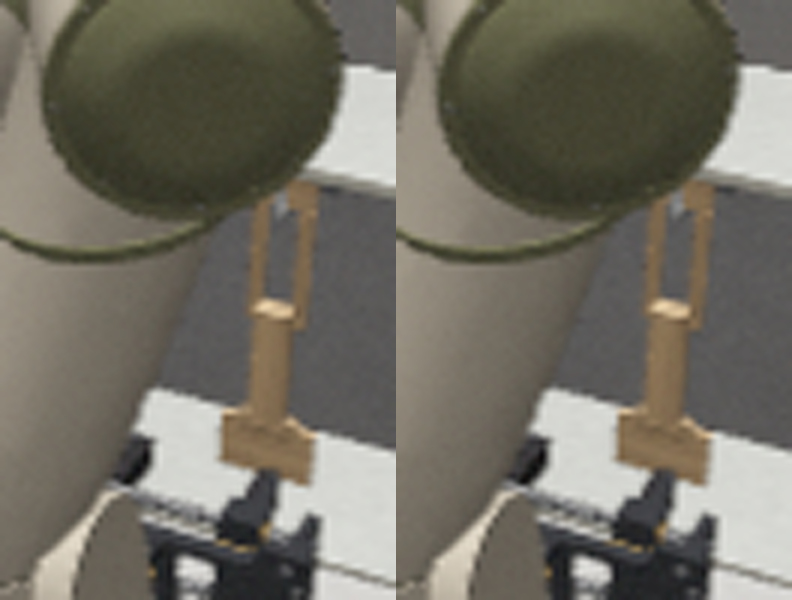

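Both views, 0.6 s apart, show the turner upright and unmoved in the hook (head at (300,195), blade at (265,440)), with the gripper clear. I let it settle for a second and hand in.

>>> step_arm([
  {"x": 0,"y": 0,"z": 0,"rx": 0,"ry": 0,"rz": 0,"jaw": 0.4},
  {"x": 0,"y": 0,"z": 0,"rx": 0,"ry": 0,"rz": 0,"jaw": 0.4},
  {"x": 0,"y": 0,"z": 0,"rx": 0,"ry": 0,"rz": 0,"jaw": 0.4},
  {"x": 0,"y": 0,"z": 0,"rx": 0,"ry": 0,"rz": 0,"jaw": 0.4},
  {"x": 0,"y": 0,"z": 0,"rx": 0,"ry": 0,"rz": 0,"jaw": 0.4},
])

```text
time: 27.8
position: [0.5231, -0.2025, 0.0958]
eef_rot: [[0.075, 0.097, 0.992], [0.007, -0.995, 0.097], [0.997, -0.0, -0.076]]
force: [0.6, -0.2, -0.7]
opening: 0.0618
gripper_force: 0.0
```

>>> step_arm([
  {"x": 0,"y": 0,"z": 0,"rx": 0,"ry": 0,"rz": 0,"jaw": 0.4},
  {"x": 0,"y": 0,"z": 0,"rx": 0,"ry": 0,"rz": 0,"jaw": 0.4},
  {"x": 0,"y": 0,"z": 0,"rx": 0,"ry": 0,"rz": 0,"jaw": 0.4},
  {"x": 0,"y": 0,"z": 0,"rx": 0,"ry": 0,"rz": 0,"jaw": 0.4},
  {"x": 0,"y": 0,"z": 0,"rx": 0,"ry": 0,"rz": 0,"jaw": 0.4},
])

```text
time: 28.42
position: [0.5231, -0.2025, 0.0958]
eef_rot: [[0.075, 0.097, 0.992], [0.007, -0.995, 0.096], [0.997, 0.0, -0.076]]
force: [1.1, 0.3, 0.6]
opening: 0.0619
gripper_force: 0.0
```

```bash
python3 -c "
from rig import bot
print(bot.job_done())"
```

```text
the job is handed in; nothing more can be done
None
```

The job is handed in at about 28 s with no verdict returned: the larger turner hangs upright and still by its slot, the seat felt with its eye at about 207 mm (target 206), and the gripper is released and clear.

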